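Set out the analyser's reagent packs, lean the chart, hang the ready tag

ROBOT

A 6-joint arm with a two-finger parallel gripper is mounted at the origin on the work surface. World frame = base frame: x ahead of the robot, y to its left, z up, the work surface at z = 0. Lengths are in m, angles in rad, forces in N, time in s.
With the tool pointing down it reaches from about 0.225 to 0.875 m from the base axis. Payload 3.4 kg.
Tool frame: the origin (TCP) lies where the fingers leave the gripper's body, on its centre line; the fingertips stand 73 mm ahead of it and the grasp point (between the pads) lies 54 mm ahead of it (manip.pinch_z is the distance from the TCP to the grasp point, in m); z points along the fingers, y is the line along which they close (so a half turn about z gives the same grasp; the last joint's range is limited). The gripper opens to 85 mm and grips with 20 to 120 N. Pads are 22 mm wide; open, the fingers measure 114 mm over their backs; the gripper's body (76 mm by 85 mm) begins 54 mm behind the grasp point. The pads swing forward as they close: fully open they stand 13 mm farther back than shut.
Start: joints at [1.123, 0.276, 1.505, -0, 1.361, -0.121], TCP at [0.185, 0.545, 0.304] pointing down, gripper open.
Joint ranges: [-2.89, 2.89], [-0.75, 2.08], [0.22, 2.7], [-1.18, 4.32], [0.11, 2.71], [-2.7, 2.7]. Speed limits (rad/s): [2.57, 2.57, 3.14, 3.14, 3.14, 3.14].

INTERFACE

Orientations are given as a unit quaternion [w, x, y, z].
In Python, from rig import readout, imaging, manip gives the robot as it stands. The module is installed in compiled form; this text tells all that it offers.
- The arm moves only by the tool servo_tool, never from a script. Its argument "moves" is a list of rows, each an object with "dp": the shift along the tool's x, y, z in units of 0.2 m (1.0 is 0.2 m), a list of three; "delta_rot": the turn, a rotation vector about the tool's x, y, z in units of 0.1 rad (1.0 is 0.1 rad), a list of three; "fingers": the opening, from 0 (shut) to 1 (fully open). In form: [{"dp": [dx, dy, dz], "delta_rot": [wx, wy, wz], "fingers": fingers}, ...]. A call has 1 to 5 rows; each row shifts and turns the commanded pose from where the row before left it, along the tool's axes as they then stand; what a row does not reach is not made up. A row lasts 1/10 s, in which the tool goes at most 50 mm and 8.59 degrees, less where a joint would pass 70% of its speed; a pose out of reach is approached as far as the arm can. A call with a number of a shift or a turn outside -1 to 1 is refused whole. A call with a gripper value outside its range is refused whole. The fingers move at their own pace and stop on an object; "force" is the grip in N (left out, the last holds). Time passes only in rows, so rows that do not move let the fingers close. It gives the time, the measured TCP pose, the force, the opening and the grip force at its end, in the units of the state.
- readout.get_state(): the state, without advancing time (a new reading comes with each control period).
- imaging.get_image(name): name is "scene" or "top" or "wrist"; returns (picture, depth): 480x640x3 uint8, red, green, blue; 480x640 float32, m along the optical axis (not along the pixel's ray), 0 where there is no reading.
- imaging.calibration(name): a dict with "intrinsics" (3x3 intrinsics, pixels), "dist" ([k1, k2, p1, p2, k3] as OpenCV has them; the pictures are not rectified), "R" (3x3) and "t" (3): a world point X has camera coordinates R X + t; the wrist camera has in their place "hand_eye" (4x4, takes a point from camera to tool coordinates, whose origin is the TCP and whose axes are the flange's). Camera axes: x right, y down, z forward; pixel columns grow to the right and rows downward; lengths in m; the calibration is good to about 2 mm. A picture is of the moment at which its call begins: read the wrist's pose just before it. calibration takes no time and is no camera call.
- manip.sign_off(): hands the job in; it is judged then, once.
The state is a dict: "clock": time; "qpos": joint angles; "qd": joint speeds; "effort": joint torques, N m; "position": TCP position; "ee_rot": TCP orientation; "contact_force": force on the tool from outside, world axes, zero at the start; "moment": the same for the moment, N m; "width": finger opening in m; "gripper_force": force on a finger pad.
Only numpy, scipy, OpenCV 4.12 (cv2) and the standard library are available. Lean on these libraries where they do the work, as an engineer would, in place of code of your own. Each camera call takes 0.05 s, during which the arm holds its last target. There are 200 camera calls.

TASK

Line up all the loose reagent packs in an even row on the loading mat: one in each printed outline, starting from the outline next to the end cheek and leaving none empty in between, every pack upright, square, centred and pushed up so that its end is flush against the long fence. Also take the chart panel from the slotted stand and lean it, foot edge on the bench, at an easy slant against the grey power box. Only when both are done, hang the ready tag by its window on the peg and let go; leave the other things on the bench where they are, and at the end everything must be in place and still.

Things in the scene. Friction and masses are not known exactly. Their poses are not given: they have to be found in the camera images.
- pack1: reagent pack (3 to 5 of five alike are present): white block 80 long (its x) x 46 wide (its y) x 30 mm high with a grip fin centred on top, 50 long (along x) x 12 thick (across y), from 30 to 56 mm above the bench. Loose, about 0.12 kg. Origin: centre of the underside, z up. The same when turned half round.
- pack2: reagent pack (3 to 5 of five alike are present): white block 80 long (its x) x 46 wide (its y) x 30 mm high with a grip fin centred on top, 50 long (along x) x 12 thick (across y), from 30 to 56 mm above the bench. Loose, about 0.12 kg. Origin: centre of the underside, z up. The same when turned half round.
- pack3: reagent pack (3 to 5 of five alike are present): white block 80 long (its x) x 46 wide (its y) x 30 mm high with a grip fin centred on top, 50 long (along x) x 12 thick (across y), from 30 to 56 mm above the bench. Loose, about 0.12 kg. Origin: centre of the underside, z up. The same when turned half round.
- pack4: reagent pack (3 to 5 of five alike are present): white block 80 long (its x) x 46 wide (its y) x 30 mm high with a grip fin centred on top, 50 long (along x) x 12 thick (across y), from 30 to 56 mm above the bench. Loose, about 0.12 kg. Origin: centre of the underside, z up. The same when turned half round.
- pack5: reagent pack (3 to 5 of five alike are present): white block 80 long (its x) x 46 wide (its y) x 30 mm high with a grip fin centred on top, 50 long (along x) x 12 thick (across y), from 30 to 56 mm above the bench. Loose, about 0.12 kg. Origin: centre of the underside, z up. The same when turned half round.
- mat: fixed loading mat, a flat white print (no step) 118 x 346 mm with five printed outlines side by side along its y. A fence 20 mm high runs along its far side: the fence's inner face is at mat x = +50 mm (mat x points away from the robot). A cheek of the same height closes its left (+y) end, its inner face at mat y = +169 mm. Origin: centre of the mat at bench height.
- mark1 (a point): centre of printed outline 1 at bench height, counted from the cheek (outline 1 is next to it); where a pack's origin lies when it is centred in the outline with its end against the fence. Outlines are 62 mm apart. Axes as the mat.
- mark2 (a point): centre of printed outline 2 at bench height, counted from the cheek (outline 1 is next to it); where a pack's origin lies when it is centred in the outline with its end against the fence. Outlines are 62 mm apart. Axes as the mat.
- mark3 (a point): centre of printed outline 3 at bench height, counted from the cheek (outline 1 is next to it); where a pack's origin lies when it is centred in the outline with its end against the fence. Outlines are 62 mm apart. Axes as the mat.
- mark4 (a point): centre of printed outline 4 at bench height, counted from the cheek (outline 1 is next to it); where a pack's origin lies when it is centred in the outline with its end against the fence. Outlines are 62 mm apart. Axes as the mat.
- mark5 (a point): centre of printed outline 5 at bench height, counted from the cheek (outline 1 is next to it); where a pack's origin lies when it is centred in the outline with its end against the fence. Outlines are 62 mm apart. Axes as the mat.
- rack: fixed slotted stand, 130 x 130 mm: two slots running along its y at rack x = -38 and +38 mm, 13 mm wide, slot floor 12 mm and wall tops 57 mm above the bench. Panel and tag stand on edge in them, either one in either slot. Origin: centre underside.
- panel: loose chart panel, rigid, 160 high (its z) x 110 wide (its y) x 10 mm thick (its x), about 0.16 kg, alike on both faces, standing on edge in the stand. Origin: middle of its bottom edge.
- tag: loose aluminium ready tag, plate 130 high (its z) x 60 wide (its y) x 10 mm thick (its x), about 0.09 kg, with a square 34 mm window; 41 mm of solid plate above the window for gripping. It stands on edge in the stand. Origin: middle of its bottom edge.
- tag_hole (a point): centre of the tag's window, 72 mm above its bottom edge and 58 mm below its top edge; axes as the tag.
- rest: fixed grey power box, 60 deep (its x) x 120 wide (its y) x 90 mm high. Origin: centre underside; its x points roughly away from the robot, and the bench beyond its +x face is free for the panel.
- hook: fixed peg stand: base 70 x 80 x 12 mm, a slim column (14 x 24 mm) to 130 mm height at x = -20 mm, and one round peg 10 mm thick and about 52 mm long that leaves the column's +x face at 122 mm height and rises 15 degrees along the stand's +x. Origin: centre underside.
- peg_tip (a point): end of the peg's axis (its round end reaches 5 mm further); axes as the peg stand.
- slidebox: bystander: grey slide box 75 x 40 x 28 mm, origin centre underside.
- jar: bystander: small jar, 48 mm across, 60 mm high, origin centre underside.
- stain: bystander: stain bottle, 56 mm across, 130 mm high, origin centre underside.
- beaker: bystander: beaker, 76 mm across, 90 mm high, origin centre underside.
- dish: bystander: shallow dish, 100 mm across, 20 mm high, origin centre underside.
- marker: bystander: black marker pen 130 mm long, 14 mm thick, lying along its x; origin on its underside.
There are look-alikes about, which are no part of the job. There is more than one size of the tag; the one meant has the size given above.

How it is judged:
On the way, in this order (a step that is already met when the one before it is completed fails the run):
1. all packs stand in the row and the panel leans against the power box ((horizontal distance between pack1 and mark1 below 0.009 m or horizontal distance between pack1 and mark2 below 0.009 m or horizontal distance between pack1 and mark3 below 0.009 m or horizontal distance between pack1 and mark4 below 0.009 m or horizontal distance between pack1 and mark5 below 0.009 m) and x of each of pack1, pack2, pack3, pack4, pack5 in the frame of mat above 0.0045 m and angle between the x axis of each of pack1, pack2, pack3, pack4, pack5 and the x axis of mat, either way round below 0.1 rad and angle between each of pack1, pack2, pack3, pack4, pack5's own z axis and vertical below 0.06 rad and height (world z) of each of pack1, pack2, pack3, pack4, pack5 below 0.006 m and linear speed of each of pack1, pack2, pack3, pack4, pack5, panel below 0.02 m/s and (horizontal distance between pack2 and mark1 below 0.009 m or horizontal distance between pack2 and mark2 below 0.009 m or horizontal distance between pack2 and mark3 below 0.009 m or horizontal distance between pack2 and mark4 below 0.009 m or horizontal distance between pack2 and mark5 below 0.009 m) and (horizontal distance between pack3 and mark1 below 0.009 m or horizontal distance between pack3 and mark2 below 0.009 m or horizontal distance between pack3 and mark3 below 0.009 m or horizontal distance between pack3 and mark4 below 0.009 m or horizontal distance between pack3 and mark5 below 0.009 m) and (horizontal distance between pack4 and mark1 below 0.009 m or horizontal distance between pack4 and mark2 below 0.009 m or horizontal distance between pack4 and mark3 below 0.009 m or horizontal distance between pack4 and mark4 below 0.009 m or horizontal distance between pack4 and mark5 below 0.009 m) and (horizontal distance between pack5 and mark1 below 0.009 m or horizontal distance between pack5 and mark2 below 0.009 m or horizontal distance between pack5 and mark3 below 0.009 m or horizontal distance between pack5 and mark4 below 0.009 m or horizontal distance between pack5 and mark5 below 0.009 m) and horizontal distance between any of pack1, pack2, pack3, pack4, pack5 and mark1 below 0.012 m and horizontal distance between any of pack1, pack2, pack3, pack4, pack5 and mark2 below 0.012 m and horizontal distance between any of pack1, pack2, pack3, pack4, pack5 and mark3 below 0.012 m and (horizontal distance between each of pack1, pack2, pack3, pack4, pack5 and mark5 above 0.025 m or horizontal distance between any of pack1, pack2, pack3, pack4, pack5 and mark4 below 0.012 m) and angle between panel's own z axis and vertical between 0.12 and 0.65 rad and angle between panel's own y axis and vertical above 1.45 rad and height (world z) of panel below 0.015 m and contact force between panel and rest above 0.03 N), for 0.2 s.
2. then the tag hangs on the peg (x of tag_hole in the frame of hook between -0.012 and 0.042 m and y of tag_hole in the frame of hook between -0.015 and 0.015 m and z of tag_hole in the frame of hook between 0.095 and 0.145 m and angle between tag's own z axis and vertical below 0.35 rad and contact force between tag and hook above 0.1 N and contact force between tag and the fingers below 0.05 N and linear speed of tag below 0.05 m/s), for 0.2 s.
At the end, for the whole second after the job is handed in: Packs upright, within 9 mm of an outline centre, ends within 5 mm of the fence, square to 0.1 rad, filled from the cheek without gaps; panel leans on the power box 7 to 37 deg from upright, foot edge on the bench; tag hangs by its window on the peg; all released, still (all of step 1 and all of step 2); the robot touches nothing.
It fails at once if a bystander is shoved away (over 50 mm) (distance of any of slidebox, jar, stain, beaker, dish, marker from where it was at the start of the episode above 0.05 m).
Of pack1, pack2, pack3, pack4, pack5 only 3 to 5 are there at a start; the rules pass over those that are not, and their reading is None.
At some moment in a run one of pack1, pack2, pack3, pack4, pack5 may be knocked a few centimetres aside while the robot is not near it.
It also fails if it takes over 210 s, if anything falls off the work surface, if the arm or the gripper's body presses on something with over 40 N, if the wrist force passes 120 N, or if a joint passes its speed limit or range.

## Working session

There is one attempt and no reset: what is moved stays moved. The work goes in short steps, Python scripts to look and compute and a tool call to move; the robot and the scene stay as the last step left them, time stands still between calls to the robot, and variables do not carry over. Pictures are saved under pics/ and viewed, at most 14 in all, crops included, and the job is handed in when it is done.

Besides the shell and the picture viewer there is one more tool, called as name(argument=value, ...), one argument or row to a line, values as JSON. servo_tool: Moves the arm, as the interface text tells. Its arguments: {"type":"object","properties":{"moves":{"type":"array"},"force":{"type":"number"}},"required":["moves"]}

```bash
ls; mkdir -p pics; cat > h.py <<'E'
import numpy as np, cv2
from rig import readout, imaging, manip
from scipy.spatial.transform import Rotation as Ro
def rot(q): return Ro.from_quat([q[1],q[2],q[3],q[0]]).as_matrix()
def shot(n,save=None):
    s=readout.get_state(); im,d=imaging.get_image(n)
    c=imaging.calibration(n); K=np.array(c["intrinsics"]); D=np.array(c["dist"])
    if n=="wrist":
        H=np.array(c["hand_eye"]); Rw=rot(s["ee_rot"]); R=(Rw@H[:3,:3]).T
        C=Rw@H[:3,3]+np.array(s["position"])
    else:
        R=np.array(c["R"]); C=-R.T@np.array(c["t"])
    if save: cv2.imwrite(save,im[:,:,::-1]); np.savez(save[:-4]+".npz",im=im,d=d,K=K,D=D,R=R,C=C)
    return dict(im=im,d=d,K=K,D=D,R=R,C=C)
def load(f): return dict(np.load(f))
def rays(v,uv):
    p=cv2.undistortPoints(np.array(uv,float).reshape(-1,1,2),v["K"],v["D"])[:,0]
    return np.c_[p,np.ones(len(p))]@v["R"]
def onz(v,uv,z):
    r=rays(v,uv); return v["C"]+r*((z-v["C"][2])/r[:,2])[:,None]
def cloud(v):
    g=np.stack(np.meshgrid(np.arange(640),np.arange(480)),-1).reshape(-1,2)
    P=v["C"]+rays(v,g)*v["d"].reshape(-1,1); P[v["d"].ravel()==0]=np.nan
    return P.reshape(480,640,3)
def pix(v,X):
    return cv2.projectPoints(np.array(X,float).reshape(-1,1,3),cv2.Rodrigues(v["R"])[0],-v["R"]@v["C"],v["K"],v["D"])[0][:,0]
E
python3 - <<'E'
from h import *
for n in ("scene","top","wrist"):
    v=shot(n,f"pics/{n}0.png"); print(n,v["C"].round(3),v["R"].round(2).tolist(),v["K"].round(0).tolist())
s=readout.get_state(); print(s["ee_rot"],s["position"],s["width"],manip.pinch_z)
E
```

```text
pics
scene [ 1.158 -0.432  0.888] [[0.52, 0.86, 0.01], [0.64, -0.38, -0.67], [-0.57, 0.35, -0.74]] [[459.0, 0.0, 316.0], [0.0, 459.0, 235.0], [0.0, 0.0, 1.0]]
top [ 0.479 -0.076  1.46 ] [[0.03, -1.0, 0.0], [-1.0, -0.03, -0.07], [0.07, 0.0, -1.0]] [[554.0, 0.0, 324.0], [0.0, 554.0, 245.0], [0.0, 0.0, 1.0]]
wrist [0.114 0.568 0.372] [[0.32, 0.95, -0.0], [0.9, -0.31, 0.3], [0.28, -0.1, -0.96]] [[375.0, 0.0, 317.0], [0.0, 375.0, 237.0], [0.0, 0.0, 1.0]]
[-1.90030584e-04  1.62660442e-01  9.86681865e-01 -6.64314179e-04] [0.18445605 0.54430762 0.3032401 ] 0.0852162468068824 0.0539
```

View pics/top0.png

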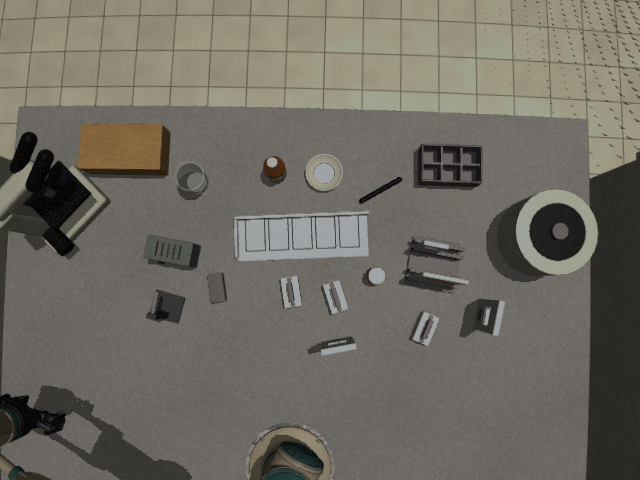

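View pics/scene0.png

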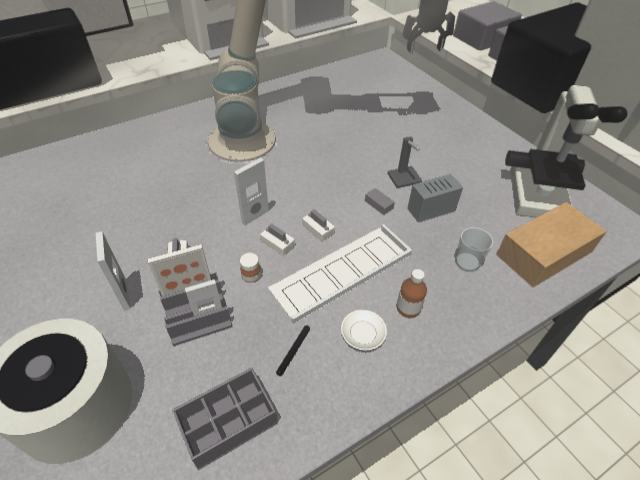

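The top view shows three packs, at (291,292), (335,297) and (425,329). The mat spans (235-368, 213-260) with its cheek at the left, and the rack is around (437,262), with the panel near (437,278) and the tag near (437,244). The power box is at (171,251) and the peg stand at (166,305). Two loose plates at (338,346) and (490,317) are look-alikes.

```bash
python3 - <<'E'
from h import *
for nm in("top0","scene0"):
    v=load(f"pics/{nm}.npz"); P=cloud(v); np.save(f"pics/{nm}_P.npy",P)
    m=(P[...,2]>0.012)&(P[...,2]<0.2)&(P[...,0]>0.2)&(P[...,0]<0.85)&(abs(P[...,1])<0.6)
    print(nm,"bench",np.nanmedian(P[...,2][(abs(P[...,2])<.02)]))
    n,l,st,c=cv2.connectedComponentsWithStats(m.astype(np.uint8))
    for i in range(1,n):
        if st[i,4]<60: continue
        q=P[l==i]; z=q[:,2]; r=cv2.minAreaRect(q[:,:2].astype(np.float32))
        col=np.median(v["im"][l==i],0)
        print(st[i].tolist(),"rect",np.round(r[0],3),np.round(r[1],3),round(r[2]),"z50/99",np.percentile(z,[50,99]).round(3),col)
v=load("pics/top0.npz"); im=cv2.resize(v["im"][200:380,130:520],None,fx=2.05,fy=2.05,interpolation=cv2.INTER_CUBIC)
cv2.imwrite("pics/tc.png",im[:,:,::-1])
E
```

```text
top0 bench 0.0005045984588257779
[44, 135, 126, 120, 6240] rect [0.694 0.474] [0.313 0.251] 0 z50/99 [0.08  0.151] [125.  96.  60.]
[418, 144, 65, 42, 1597] rect [ 0.8   -0.398] [0.164 0.1  ] 90 z50/99 [0.048 0.065] [30. 29. 28.]
[305, 154, 38, 37, 489] rect [ 0.775 -0.069] [0.097 0.098] 44 z50/99 [0.017 0.026] [146. 142. 128.]
[263, 156, 24, 27, 483] rect [0.773 0.058] [0.056 0.054] 2 z50/99 [0.09  0.135] [69. 43. 25.]
[175, 162, 33, 31, 565] rect [0.743 0.27 ] [0.074 0.074] 17 z50/99 [0.063 0.095] [78. 78. 74.]
[385, 177, 17, 12, 60] rect [ 0.754 -0.253] [0.012 0.051] 29 z50/99 [0.014 0.024] [18.5 18.5 18. ]
[497, 192, 47, 81, 2797] rect [ 0.62  -0.566] [0.068 0.192] 90 z50/99 [0.148 0.161] [47. 46. 41.]
[234, 211, 135, 47, 592] rect [0.654 0.001] [0.103 0.367] 20 z50/99 [0.02  0.028] [147.  149.5 150. ]
[143, 235, 58, 33, 1321] rect [0.55  0.316] [0.123 0.066] 81 z50/99 [0.09  0.097] [79. 83. 78.]
[405, 236, 64, 57, 1850] rect [ 0.54  -0.361] [0.129 0.129] 81 z50/99 [0.054 0.175] [91. 86. 83.]
[366, 267, 19, 19, 288] rect [ 0.505 -0.207] [0.043 0.047] 90 z50/99 [0.059 0.067] [159.
[... 1809 characters left out ...]
 131.]
[148, 239, 83, 106, 5076] rect [ 0.468 -0.351] [0.13  0.276] 80 z50/99 [0.07  0.173] [132. 126. 126.]
[240, 253, 21, 28, 473] rect [ 0.507 -0.211] [0.047 0.046] 17 z50/99 [0.053 0.063] [147. 145. 137.]
[397, 270, 30, 47, 993] rect [0.779 0.051] [0.056 0.044] 47 z50/99 [0.082 0.132] [133.  97.  83.]
[341, 310, 46, 41, 605] rect [ 0.773 -0.069] [0.097 0.098] 57 z50/99 [0.017 0.023] [221. 220. 211.]
[57, 319, 74, 118, 5024] rect [ 0.621 -0.567] [0.065 0.193] 90 z50/99 [0.149 0.158] [96. 96. 90.]
[277, 326, 32, 49, 230] rect [ 0.733 -0.221] [0.012 0.124] 30 z50/99 [0.014 0.017] [40. 39. 41.]
[172, 368, 105, 101, 3824] rect [ 0.799 -0.4  ] [0.102 0.16 ] 0 z50/99 [0.046 0.063] [74. 71. 73.]
```

View pics/tc.png

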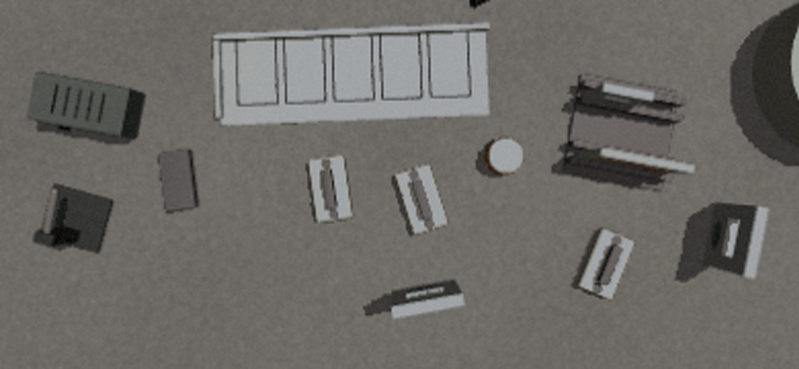

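Depth from the two cameras agrees to about 3 mm. Sizes fit: packs 81x46 with fins to 0.058, and both loose plates are 0.18 high and 0.085 wide, so they are the wrong size. Next I get the exact poses.

```bash
cat > fit.py <<'E'
from h import *
def rect(q):
    # long-axis yaw by PCA-refined minAreaRect
    (c,s,a)=cv2.minAreaRect(q[:,:2].astype(np.float32)); 
    a=np.deg2rad(a); 
    if s[0]<s[1]: s=s[::-1]; a+=np.pi/2
    a=(a+np.pi/2)%np.pi-np.pi/2
    return np.round(c,4),np.round(s,4),round(float(a),3)
E
python3 - <<'E'
from fit import *
for nm in("top0","scene0"):
    v=load(f"pics/{nm}.npz"); P=np.load(f"pics/{nm}_P.npy"); print("==",nm)
    g=v["im"].mean(2); Z=P[...,2]
    def sel(x0,x1,y0,y1,z0,z1): 
        return (P[...,0]>x0)&(P[...,0]<x1)&(P[...,1]>y0)&(P[...,1]<y1)&(Z>z0)&(Z<z1)
    for n,(x,y) in dict(A=(.459,.007),B=(.448,-.107),C=(.374,-.341)).items():
        print(n,"block",rect(P[sel(x-.06,x+.06,y-.06,y+.06,.02,.04)]),"fin",rect(P[sel(x-.06,x+.06,y-.06,y+.06,.047,.07)]))
    print("slidebox",rect(P[sel(.42,.51,.16,.25,.02,.05)]))
    # outlines
    m=sel(.55,.75,-.2,.2,-.02,.012); gm=g[m]; 
    b=(m&(g>0.82*np.percentile(gm,90))).astype(np.uint8)
    n,l,st,c=cv2.connectedComponentsWithStats(b,connectivity=4)
    o=[]
    for i in range(1,n):
        if 150<st[i,4]<1200: o.append(np.r_[onz(v,c[i],0)[0][:2],st[i,4]])
    o=np.array(sorted(o,key=lambda r:-r[1])); print("outl",o.round(4).tolist(), np.hypot(*np.diff(o[:,:2],axis=0).T).round(4))
    print("fence/cheek", rect(P[sel(.55,.75,-.25,.25,.012,.026)]))
    q=P[sel(.45,.65,-.45,-.25,.09,.2)]; 
    xs=q[:,0]; 
    for nm2,s in(("near",xs<.54),("far",xs>=.54)): 
        if s.sum()>10: print("plate",nm2,s.sum(),rect(q[s]),np.percentile(q[s][:,2],[50,98]).round(3))
    print("rack",rect(P[sel(.45,.65,-.46,-.25,.03,.065)]))
    print("rest",rect(P[sel(.48,.65,.22,.4,.08,.1)]), np.median(P[sel(.48,.65,.22,.4,.08,.1)][:,2]))
    print("hook base",rect(P[sel(.35,.48,.27,.4,.008,.02)]),"all",rect(P[sel(.35,.48,.27,.4,.008,.16)]))
    q=P[sel(.35,.48,.27,.4,.118,.16)]; print("hook top n",len(q),rect(q)); 
    k=q[np.argsort(q[:,1])]; print(k[::max(1,len(k)//14)].round(3).tolist())
E
```

```text
== top0
A block (array([0.4583, 0.0085]), array([0.0802, 0.0462]), 0.177) fin (array([0.4591, 0.0084]), array([0.0485, 0.0122]), 0.183)
B block (array([ 0.4485, -0.1067]), array([0.0801, 0.046 ]), 0.335) fin (array([ 0.4484, -0.1069]), array([0.0496, 0.0113]), 0.348)
C block (array([ 0.3737, -0.3413]), array([0.0812, 0.0482]), -0.35) fin (array([ 0.374 , -0.3408]), array([0.0503, 0.0129]), -0.37)
slidebox (array([0.4644, 0.2026]), array([0.0726, 0.0388]), 0.172)
outl [[0.6063, 0.1096, 537.0], [0.6093, 0.0475, 524.0], [0.6144, -0.0147, 536.0], [0.6175, -0.0764, 528.0], [0.6223, -0.1386, 532.0]] [0.0622 0.0624 0.0618 0.0624]
fence/cheek (array([ 0.656 , -0.0031]), array([0.4978, 0.1949]), -1.517)
plate near 291 (array([ 0.5014, -0.3598]), array([0.1096, 0.0129]), 1.433) [0.17  0.176]
plate far 161 (array([ 0.5814, -0.3431]), array([0.0592, 0.0107]), 1.392) [0.14  0.147]
rack (array([ 0.5398, -0.3604]), array([0.1291, 0.1058]), 1.407)
rest (array([0.5533, 0.3155]), array([0.1228, 0.0608]), 1.421) 0.09027581282883124
hook base (array([0.4224, 0.3416]), array([0.1155, 0.1099]), 0.049) all
[... 401 characters left out ...]
0.13], [0.394, 0.341, 0.129], [0.391, 0.345, 0.133], [0.396, 0.35, 0.127]]
== scene0
A block (array([0.4593, 0.0054]), array([0.0811, 0.0469]), 0.193) fin (array([0.4584, 0.0067]), array([0.0513, 0.0141]), 0.134)
B block (array([ 0.4493, -0.1084]), array([0.0817, 0.0471]), 0.341) fin (array([ 0.4486, -0.109 ]), array([0.0517, 0.0146]), 0.354)
C block (array([ 0.3519, -0.3342]), array([0.0459, 0.0369]), 1.269) fin (array([ 0.3703, -0.3424]), array([0.042 , 0.0122]), -0.335)
slidebox (array([0.4637, 0.1993]), array([0.0775, 0.0416]), 0.181)Traceback (most recent call last):
  File "<stdin>", line 17, in <module>
IndexError: too many indices for array: array is 1-dimensional, but 2 were indexed
```

```bash
python3 - <<'E'
from fit import *
v=load("pics/scene0.npz"); P=np.load("pics/scene0_P.npy"); g=v["im"].mean(2); Z=P[...,2]
def sel(x0,x1,y0,y1,z0,z1): 
    return (P[...,0]>x0)&(P[...,0]<x1)&(P[...,1]>y0)&(P[...,1]<y1)&(Z>z0)&(Z<z1)
m=sel(.53,.72,-.2,.2,-.02,.012)
for f in(.7,.75,.8,.85,.9):
    b=(m&(g>f*np.percentile(g[m],90))).astype(np.uint8)
    n,l,st,c=cv2.connectedComponentsWithStats(b,connectivity=4)
    o=[np.r_[onz(v,c[i],0)[0][:2],st[i,4]].round(4).tolist() for i in range(1,n) if st[i,4]>80]; print(f,o)
q=P[sel(.45,.65,-.45,-.25,.09,.2)]
for a,b in((.47,.54),(.54,.62)):
    s=(q[:,0]>a)&(q[:,0]<b); print("plate",s.sum(),rect(q[s]),np.percentile(q[s][:,2],[50,98]).round(3))
for nm in("top0","scene0"):
    v=load(f"pics/{nm}.npz");P=np.load(f"pics/{nm}_P.npy");Z=P[...,2]
    print(nm,"rest",rect(P[sel(.48,.65,.22,.4,.082,.1)]), np.median(P[sel(.48,.65,.22,.4,.08,.1)][:,2]))
    print("base",rect(P[sel(.36,.466,.28,.39,.007,.02)]))
    q=P[sel(.36,.48,.27,.4,.115,.16)]; q=q[np.argsort(q[:,0])]
    for a in np.arange(.385,.465,.01):
        s=(q[:,0]>=a)&(q[:,0]<a+.01)
        if s.sum()>3: print(round(a,3),s.sum(),q[s].mean(0).round(4),(np.ptp(q[s],axis=0)).round(3), q[s][:,2].max().round(3))
E
```

```text
0.7 [[0.6263, -0.0228, 8402.0]]
0.75 [[0.5949, -0.0311, 4358.0]]
0.8 [[0.5952, -0.0312, 4295.0]]
0.85 [[0.5957, -0.0323, 4117.0]]
0.9 [[0.5774, -0.041, 1587.0], [0.5997, 0.1093, 381.0], [0.604, 0.0474, 410.0], [0.6086, -0.015, 438.0], [0.6126, -0.0769, 466.0], [0.6166, -0.1389, 502.0]]
plate 1601 (array([ 0.5023, -0.3617]), array([0.1098, 0.0153]), 1.394) [0.139 0.173]
plate 539 (array([ 0.58  , -0.3444]), array([0.0599, 0.0158]), 1.412) [0.127 0.144]
top0 rest (array([0.5533, 0.3155]), array([0.1227, 0.0607]), 1.417) 0.09027581282883124
base (array([0.4138, 0.3377]), array([0.1024, 0.0999]), -1.534)
0.385 42 [0.3903 0.3376 0.1288] [0.008 0.023 0.017] 0.134
0.395 27 [0.3988 0.3385 0.1275] [0.008 0.02  0.015] 0.133
0.405 18 [0.4098 0.3355 0.1278] [0.008 0.01  0.015] 0.134
0.415 17 [0.4197 0.3322 0.1329] [0.008 0.011 0.013] 0.139
0.425 18 [0.4293 0.33   0.1346] [0.008 0.012 0.011] 0.141
0.435 17 [0.439  0.3274 0.1374] [0.01  0.011 0.01 ] 0.142
0.445 13 [0.4477 0.3254 0.1387] [0.007 0.011 0.01 ] 0.144
scene0 rest (array([0.5517, 0.3136]), array([0.1242, 0.0621]), 1.426) 0.09123388139105004
base (array([0.4104, 0.3326]), array([0.0815, 0.0788]), 1.298)
0.385 42 [0.3902 0.3345 0.127 ] [0.01  0.026 0.02 ] 0.135
0.395 16 [0.3984 0.338  0.1272] [0.009 0.021 0.016] 0.133
0.405 8 [0.4098 0.3305 0.1315] [0.006 0.006 0.006] 0.135
0.415 9 [0.4197 0.3293 0.1337] [0.008 0.01  0.009] 0.137
0.425 9 [0.4302 0.3251 0.1365] [0.008 0.009 0.007] 0.14
0.435 8 [0.4398 0.3244 0.1393] [0.008 0.009 0.01 ] 0.143
0.445 9 [0.4472 0.3234 0.1401] [0.004 0.008 0.006] 0.143
```

```bash
cat > plan.py <<'E'
import sys
from h import *
def frame(yawy,tilt=0.):
    # tool y horizontal yaw yawy, z down; then tilt about tool x
    y=np.array([np.cos(yawy),np.sin(yawy),0]); z=np.array([0,0,-1.]); x=np.cross(y,z)
    return np.c_[x,y,z]@Ro.from_rotvec([tilt,0,0]).as_matrix()
def plan(pts,yawy,tilt=0.,s=None):
    s=s or readout.get_state(); R0=rot(s["ee_rot"]); p=np.array(s["position"]); R=frame(yawy,tilt)
    w=Ro.from_matrix(R0.T@R).as_rotvec()/0.1; n=int(np.ceil(abs(w).max()/0.98)) if abs(w).max()>.02 else 0
    if n: print("ROT",n,"x",(w/n).round(3).tolist())
    for q in pts:
        q=np.array(q,float); d=R.T@(q-p)/0.2; n=max(1,int(np.ceil(np.linalg.norm(d)/0.245))); print("MOVE",q.round(4),n,"x",(d/n).round(3).tolist()); p=q
E
python3 - <<'E'
from plan import *
a=(.459,.0072)
plan([(*a,.30),(*a,.15),(*a,.1045)],0.18+np.pi/2)
E
```

```text
ROT 6 x [-0.002, -0.001, -0.845]
MOVE [0.459  0.0072 0.3   ] 13 x [-0.067, -0.222, 0.001]
MOVE [0.459  0.0072 0.15  ] 4 x [0.0, 0.0, 0.187]
MOVE [0.459  0.0072 0.1045] 1 x [0.0, 0.0, 0.227]
```

servo_tool(
  moves=[
    {"dp": [0,0,0],"delta_rot": [0,0,-0.845],"fingers": 0.6},
    {"dp": [0,0,0],"delta_rot": [0,0,-0.845],"fingers": 0.6},
    {"dp": [0,0,0],"delta_rot": [0,0,-0.845],"fingers": 0.6},
    {"dp": [0,0,0],"delta_rot": [0,0,-0.845],"fingers": 0.6},
    {"dp": [0,0,0],"delta_rot": [0,0,-0.845],"fingers": 0.6},
  ],
)

```text
clock: 0.65
position: [0.1845, 0.5444, 0.3035]
ee_rot: [-0.0, -0.05, 0.999, -0.0]
contact_force: [0.0, -0.4, 0.3]
width: 0.0514
gripper_force: 0.0
```

servo_tool(
  moves=[
    {"dp": [0,0,0],"delta_rot": [0,0,-0.845],"fingers": 0.6},
    {"dp": [-0.067,-0.222,0],"delta_rot": [0,0,0],"fingers": 0.6},
    {"dp": [-0.067,-0.222,0],"delta_rot": [0,0,0],"fingers": 0.6},
    {"dp": [-0.067,-0.222,0],"delta_rot": [0,0,0],"fingers": 0.6},
    {"dp": [-0.067,-0.222,0],"delta_rot": [0,0,0],"fingers": 0.6},
  ],
)

```text
clock: 1.15
position: [0.2694, 0.3778, 0.3036]
ee_rot: [-0.0, -0.09, 0.996, -0.0]
contact_force: [1.7, 0.1, -0.2]
width: 0.0516
gripper_force: 0.0
```

servo_tool(
  moves=[
    {"dp": [-0.067,-0.222,0],"delta_rot": [0,0,0],"fingers": 0.6},
    {"dp": [-0.067,-0.222,0],"delta_rot": [0,0,0],"fingers": 0.6},
    {"dp": [-0.067,-0.222,0],"delta_rot": [0,0,0],"fingers": 0.6},
    {"dp": [-0.067,-0.222,0],"delta_rot": [0,0,0],"fingers": 0.6},
    {"dp": [-0.067,-0.222,0],"delta_rot": [0,0,0],"fingers": 0.6},
  ],
)

```text
clock: 1.65
position: [0.3751, 0.1713, 0.3039]
ee_rot: [0.0, -0.09, 0.996, 0.0]
contact_force: [0.9, 1.1, 0.4]
width: 0.0512
gripper_force: 0.0
```

servo_tool(
  moves=[
    {"dp": [-0.067,-0.222,0],"delta_rot": [0,0,0],"fingers": 0.6},
    {"dp": [-0.067,-0.222,0],"delta_rot": [0,0,0],"fingers": 0.6},
    {"dp": [-0.067,-0.222,0],"delta_rot": [0,0,0],"fingers": 0.6},
    {"dp": [-0.067,-0.222,0],"delta_rot": [0,0,0],"fingers": 0.6},
    {"dp": [0,0,0],"delta_rot": [0,0,0],"fingers": 0.6},
  ],
)

```text
clock: 2.15
position: [0.4621, 0.0032, 0.3036]
ee_rot: [0.001, -0.087, 0.996, -0.001]
contact_force: [0.3, 1.2, 0.1]
width: 0.0511
gripper_force: 0.0
```

```bash
python3 - <<'E'
from plan import *
from fit import rect
s=readout.get_state(); print(s["position"],s["qpos"],s["width"],s["clock"])
for n in("wrist","top"):
    v=shot(n,f"pics/{n}1.png"); P=cloud(v); Z=P[...,2]
    for x,y in((.459,.007),(.448,-.107),(.374,-.341)):
        m=(abs(P[...,0]-x)<.06)&(abs(P[...,1]-y)<.06)
        for z0,z1 in((.02,.04),(.047,.07)):
            q=P[m&(Z>z0)&(Z<z1)]
            if len(q)>30: print(n,len(q),rect(q),np.median(q[:,2]).round(4))
a=(.459,.0072)
plan([(*a,.15),(*a,.1045)],0.18+np.pi/2)
E
```

```text
[0.46208679 0.003205   0.30363815] [-0.14219681  0.10390779  1.72929278 -0.00263111  1.30620626 -1.88637167] 0.05111115549124262 2.15
wrist 3244 (array([0.4587, 0.0076]), array([0.0797, 0.0453]), 0.178) 0.0291
wrist 776 (array([0.4586, 0.0081]), array([0.0495, 0.0116]), 0.175) 0.0549
wrist 3266 (array([ 0.4488, -0.1073]), array([0.08 , 0.047]), 0.326) 0.029
wrist 914 (array([ 0.4487, -0.1073]), array([0.0503, 0.0128]), 0.341) 0.0548
wrist 97 (array([ 0.3532, -0.3102]), array([0.0213, 0.0066]), -0.086) 0.0231
top 461 (array([ 0.4485, -0.1067]), array([0.08  , 0.0459]), 0.334) 0.0303
top 93 (array([ 0.4484, -0.1066]), array([0.0494, 0.012 ]), 0.345) 0.056
top 456 (array([ 0.374 , -0.3409]), array([0.0802, 0.0482]), -0.375) 0.0299
top 106 (array([ 0.3738, -0.3413]), array([0.0502, 0.0136]), -0.379) 0.0557
ROT 1 x [0.011, -0.014, -0.026]
MOVE [0.459  0.0072 0.15  ] 4 x [0.0, 0.0, 0.192]
MOVE [0.459  0.0072 0.1045] 1 x [0.0, 0.0, 0.227]
```

servo_tool(
  moves=[
    {"dp": [0,0,0.19],"delta_rot": [0,0,0],"fingers": 0.6},
    {"dp": [0,0,0.19],"delta_rot": [0,0,0],"fingers": 0.6},
    {"dp": [0,0,0.19],"delta_rot": [0,0,0],"fingers": 0.6},
    {"dp": [0,0,0.19],"delta_rot": [0,0,0],"fingers": 0.6},
    {"dp": [0,0,0],"delta_rot": [0,0,0],"fingers": 0.6},
  ],
)

```text
clock: 2.75
position: [0.455, 0.01, 0.1482]
ee_rot: [-0.006, -0.091, 0.996, 0.002]
contact_force: [-1.4, 0.8, 0.8]
width: 0.0515
gripper_force: 0.0
```

servo_tool(
  moves=[
    {"dp": [0,0,0.1],"delta_rot": [0,0,0],"fingers": 0.5},
    {"dp": [0,0,0.11],"delta_rot": [0,0,0],"fingers": 0.5},
    {"dp": [0,0,0.02],"delta_rot": [0,0,0],"fingers": 0.5},
    {"dp": [0,0,0],"delta_rot": [0,0,0],"fingers": 0.5},
    {"dp": [0,0,0],"delta_rot": [0,0,0],"fingers": 0.5},
  ],
)

```text
clock: 3.25
position: [0.4604, 0.0082, 0.1074]
ee_rot: [0.001, -0.09, 0.996, -0.0]
contact_force: [0.1, -0.8, -0.1]
width: 0.0425
gripper_force: 0.0
```

servo_tool(
  moves=[
    {"dp": [0,0,0],"delta_rot": [0,0,0],"fingers": 0},
    {"dp": [0,0,0],"delta_rot": [0,0,0],"fingers": 0},
    {"dp": [0,0,0],"delta_rot": [0,0,0],"fingers": 0},
    {"dp": [0,0,0],"delta_rot": [0,0,0],"fingers": 0},
    {"dp": [0,0,0],"delta_rot": [0,0,0],"fingers": 0},
  ],
  force=40,
)

```text
clock: 3.75
position: [0.46, 0.008, 0.1068]
ee_rot: [0.001, -0.09, 0.996, 0.0]
contact_force: [-1.5, 0.4, 6.3]
width: 0.0114
gripper_force: 40.0
```

```bash
python3 - <<'E'
from plan import *
s=readout.get_state(); print(s["position"],s["width"],s["gripper_force"],s["clock"])
c=np.array([.61396,-.01452]); ax=np.array([np.cos(.0644),np.sin(.0644)]); ay=np.array([-ax[1],ax[0]])
z=s["position"][2]
for k in(1,2,3): print(k,(c+(3-k)*.062*ay).round(4))
m=c+2*.062*ay; b=m-.006*ax; p=np.array(s["position"])
plan([(p[0],p[1],z+.06),(*b,z+.06),(*b,z-.0005),(*(m+.003*ax),z-.0005)],.0644+np.pi/2)
E
```

```text
[0.45995377 0.00799503 0.10683825] 0.011410735278954634 39.990330934524536 3.75
1 [0.606  0.1092]
2 [0.61   0.0474]
3 [ 0.614  -0.0145]
ROT 2 x [-0.0, 0.008, 0.577]
MOVE [0.46   0.008  0.1668] 2 x [0.0, 0.0, -0.15]
MOVE [0.6    0.1088 0.1668] 4 x [-0.183, 0.115, 0.0]
MOVE [0.6    0.1088 0.1063] 2 x [0.0, 0.0, 0.151]
MOVE [0.609  0.1094 0.1063] 1 x [-0.045, -0.0, 0.0]
```

servo_tool(
  moves=[
    {"dp": [0,0,-0.15],"delta_rot": [0,0,0],"fingers": 0},
    {"dp": [0,0,-0.15],"delta_rot": [0,0,0],"fingers": 0},
    {"dp": [0,0,0],"delta_rot": [0,0,0.577],"fingers": 0},
    {"dp": [0,0,0],"delta_rot": [0,0,0.577],"fingers": 0},
    {"dp": [0,0,0],"delta_rot": [0,0,0],"fingers": 0},
  ],
)

```text
clock: 4.25
position: [0.4592, 0.0079, 0.1661]
ee_rot: [0.0, -0.032, 0.999, 0.0]
contact_force: [0.6, -0.1, -1.8]
width: 0.0112
gripper_force: 39.6
```

servo_tool(
  moves=[
    {"dp": [-0.183,0.115,0],"delta_rot": [0,0,0],"fingers": 0},
    {"dp": [-0.183,0.115,0],"delta_rot": [0,0,0],"fingers": 0},
    {"dp": [-0.183,0.115,0],"delta_rot": [0,0,0],"fingers": 0},
    {"dp": [-0.183,0.115,0],"delta_rot": [0,0,0],"fingers": 0},
    {"dp": [0,0,0],"delta_rot": [0,0,0],"fingers": 0},
  ],
)

```text
clock: 4.75
position: [0.6045, 0.1121, 0.1654]
ee_rot: [0.003, -0.034, 0.999, 0.001]
contact_force: [-1.1, -1.3, -0.9]
width: 0.0115
gripper_force: 39.7
```

servo_tool(
  moves=[
    {"dp": [0,0,0],"delta_rot": [0,0,0],"fingers": 0},
    {"dp": [0,0,0],"delta_rot": [0,0,0],"fingers": 0},
  ],
)

```text
clock: 4.95
position: [0.5981, 0.1088, 0.1651]
ee_rot: [-0.002, -0.033, 0.999, -0.0]
contact_force: [-0.8, -0.4, -1.6]
width: 0.0114
gripper_force: 39.7
```

```bash
python3 - <<'E'
from plan import *
from fit import rect
s=readout.get_state(); print(s["position"],s["width"],s["contact_force"],s["clock"])
m=np.array([.606,.1092]);ax=np.array([np.cos(.0644),np.sin(.0644)]);b=m-.006*ax
plan([(*b,.1675),(*b,.1068),(*(m+.002*ax),.1068)],.0644+np.pi/2)
E
```

```text
[0.59811733 0.1087941  0.16508097] 0.011383809250429613 [-0.82538777 -0.37622055 -1.61249706] 4.95
ROT 1 x [-0.003, -0.031, 0.009]
MOVE [0.6    0.1088 0.1675] 1 x [-0.009, -0.001, -0.012]
MOVE [0.6    0.1088 0.1068] 2 x [0.0, 0.0, 0.152]
MOVE [0.608  0.1093 0.1068] 1 x [-0.04, -0.0, 0.0]
```

servo_tool(
  moves=[
    {"dp": [0,0,0.1],"delta_rot": [0,0,0],"fingers": 0},
    {"dp": [0,0,0.1],"delta_rot": [0,0,0],"fingers": 0},
    {"dp": [0,0,0.06],"delta_rot": [0,0,0],"fingers": 0},
    {"dp": [0,0,0.03],"delta_rot": [0,0,0],"fingers": 0},
    {"dp": [0,0,0],"delta_rot": [0,0,0],"fingers": 0},
  ],
)

```text
clock: 5.45
position: [0.599, 0.1088, 0.1079]
ee_rot: [-0.0, -0.032, 0.999, 0.0]
contact_force: [0.4, -0.9, -0.8]
width: 0.011
gripper_force: 39.7
```

servo_tool(
  moves=[
    {"dp": [-0.02,0,0],"delta_rot": [0,0,0],"fingers": 0},
    {"dp": [-0.02,0,0],"delta_rot": [0,0,0],"fingers": 0},
    {"dp": [0,0,0],"delta_rot": [0,0,0],"fingers": 0},
  ],
)

```text
clock: 5.75
position: [0.6084, 0.1097, 0.1083]
ee_rot: [0.001, -0.032, 0.999, 0.0]
contact_force: [-0.1, 0.7, -1.7]
width: 0.0115
gripper_force: 39.7
```

```bash
cat > packs.py <<'E'
from plan import *
from fit import rect
C0=np.array([.61396,-.01452]);AX=np.array([np.cos(.0644),np.sin(.0644)]);AY=np.array([-AX[1],AX[0]])
def chk(names=("wrist","top"),tag="c"):
    s=readout.get_state(); print(np.round(s["position"],4),round(s["width"],4),np.round(s["contact_force"],1),s["clock"])
    for n in names:
        v=shot(n,f"pics/{n}_{tag}.png"); P=cloud(v);Z=P[...,2]
        for k in(1,2,3):
            c=C0+(3-k)*.062*AY; m=(abs(P[...,0]-c[0])<.07)&(abs((P[...,:2]-c)@AY)<.035)
            q=P[m&(Z>.026)&(Z<.036)]; f=P[m&(Z>.048)&(Z<.062)]
            if len(f)>20:
                r=rect(q); rf=rect(f); d=(r[0]-c); df=rf[0]-c
                print(n,k,"blk dx,dy",(d@AX).round(4),(d@AY).round(4),r[1],"yaw",round(r[2]-.0644,3),"fin",(df@AX).round(4),(df@AY).round(4),"z",np.median(f[:,2]).round(4))
E
python3 -c "
from packs import *
chk(tag='p1')"
```

```text
[0.6084 0.1097 0.1083] 0.0115 [-0.1  0.7 -1.7] 5.75
wrist 1 blk dx,dy 0.0011 -0.0002 [0.0799 0.0458] yaw -0.001 fin 0.0002 -0.0019 z 0.0565
```

servo_tool(
  moves=[
    {"dp": [0,0,0.008],"delta_rot": [0,0,0],"fingers": 0},
    {"dp": [-0.01,0,0],"delta_rot": [0,0,0],"fingers": 0},
    {"dp": [0,0,0],"delta_rot": [0,0,0],"fingers": 0},
  ],
)

```text
clock: 6.15
position: [0.6088, 0.1099, 0.1069]
ee_rot: [-0.001, -0.032, 0.999, -0.0]
contact_force: [-4.3, -0.6, 5.9]
width: 0.0114
gripper_force: 40.6
```

```bash
python3 -c "
from packs import *
chk(['wrist'],tag='p1b')"
```

```text
[0.6088 0.1099 0.1069] 0.0114 [-4.3 -0.6  5.9] 6.15
wrist 1 blk dx,dy 0.0011 -0.0001 [0.0795 0.0457] yaw 0.002 fin 0.0013 -0.0001 z 0.0551
```

servo_tool(
  moves=[
    {"dp": [0,0,0],"delta_rot": [0,0,0],"fingers": 0.4},
    {"dp": [0,0,0],"delta_rot": [0,0,0],"fingers": 0.4},
    {"dp": [0,0,0],"delta_rot": [0,0,0],"fingers": 0.4},
    {"dp": [0,0,-0.1],"delta_rot": [0,0,0],"fingers": 0.4},
    {"dp": [0,0,-0.2],"delta_rot": [0,0,0],"fingers": 0.4},
  ],
)

```text
clock: 6.7
position: [0.6077, 0.1097, 0.1635]
ee_rot: [-0.004, -0.032, 0.999, -0.0]
contact_force: [0.1, -0.4, -0.1]
width: 0.0342
gripper_force: 0.0
```

```bash
python3 - <<'E'
from packs import *
chk(["wrist"],tag="p1c")
b=(.4487,-.1072)
plan([(*b,.165),(*b,.107)],.337+np.pi/2)
E
```

```text
[0.6077 0.1097 0.1635] 0.0342 [ 0.1 -0.4 -0.1] 6.7
wrist 1 blk dx,dy 0.0015 -0.0 [0.0801 0.0454] yaw 0.001 fin 0.0015 0.0002 z 0.055
ROT 3 x [-0.003, 0.028, -0.907]
MOVE [ 0.4487 -0.1072  0.165 ] 6 x [0.188, -0.126, 0.006]
MOVE [ 0.4487 -0.1072  0.107 ] 2 x [0.0, 0.0, 0.145]
```

servo_tool(
  moves=[
    {"dp": [0,0,0],"delta_rot": [0,0,-0.907],"fingers": 0.5},
    {"dp": [0,0,0],"delta_rot": [0,0,-0.907],"fingers": 0.5},
    {"dp": [0,0,0],"delta_rot": [0,0,-0.907],"fingers": 0.5},
    {"dp": [0.188,-0.126,0.006],"delta_rot": [0,0,0],"fingers": 0.5},
    {"dp": [0.188,-0.126,0.006],"delta_rot": [0,0,0],"fingers": 0.5},
  ],
)

```text
clock: 7.25
position: [0.5555, 0.0373, 0.1637]
ee_rot: [0.001, -0.169, 0.986, -0.0]
contact_force: [0.2, -0.2, 0.7]
width: 0.0426
gripper_force: 0.0
```

servo_tool(
  moves=[
    {"dp": [0.188,-0.126,0.006],"delta_rot": [0,0,0],"fingers": 0.5},
    {"dp": [0.188,-0.126,0.006],"delta_rot": [0,0,0],"fingers": 0.5},
    {"dp": [0.188,-0.126,0.006],"delta_rot": [0,0,0],"fingers": 0.5},
    {"dp": [0.188,-0.126,0.006],"delta_rot": [0,0,0],"fingers": 0.5},
    {"dp": [0,0,0],"delta_rot": [0,0,0],"fingers": 0.5},
  ],
)

```text
clock: 7.75
position: [0.4435, -0.1104, 0.1589]
ee_rot: [-0.001, -0.165, 0.986, -0.0]
contact_force: [0.2, -0.3, -0.8]
width: 0.0427
gripper_force: 0.0
```

servo_tool(
  moves=[
    {"dp": [0,0,0],"delta_rot": [0,0,0],"fingers": 0.5},
    {"dp": [0,0,0],"delta_rot": [0,0,0],"fingers": 0.5},
  ],
)

```text
clock: 7.95
position: [0.4475, -0.1071, 0.1593]
ee_rot: [0.001, -0.168, 0.986, -0.0]
contact_force: [0.2, -0.2, 0.1]
width: 0.0425
gripper_force: 0.0
```

```bash
python3 - <<'E'
from packs import *
v=shot("wrist","pics/wb.png"); P=cloud(v); q=P[(P[...,2]>.048)&(P[...,2]<.062)&(abs(P[...,0]-.4487)<.05)&(abs(P[...,1]+.107)<.05)]
print(rect(q)); s=readout.get_state(); print(s["position"]); b=(.4487,-.1072)
plan([(*b,s["position"][2]),(*b,.107)],.337+np.pi/2)
E
```

```text
(array([ 0.4486, -0.1077]), array([0.0504, 0.0119]), 0.329)
[ 0.44762302 -0.10677479  0.15925665]
MOVE [ 0.4487 -0.1072  0.1593] 1 x [-0.004, -0.004, 0.0]
MOVE [ 0.4487 -0.1072  0.107 ] 2 x [0.0, 0.0, 0.131]
```

servo_tool(
  moves=[
    {"dp": [-0.005,-0.004,0.1],"delta_rot": [0,0,0],"fingers": 0.5},
    {"dp": [0,0,0.1],"delta_rot": [0,0,0],"fingers": 0.5},
    {"dp": [0,0,0.06],"delta_rot": [0,0,0],"fingers": 0.5},
    {"dp": [0,0,0],"delta_rot": [0,0,0],"fingers": 0.5},
    {"dp": [0,0,0],"delta_rot": [0,0,0],"fingers": 0.5},
  ],
)

```text
clock: 8.5
position: [0.4486, -0.107, 0.1071]
ee_rot: [0.0, -0.169, 0.986, 0.0]
contact_force: [-0.5, 0.1, 0.2]
width: 0.0427
gripper_force: 0.0
```

servo_tool(
  moves=[
    {"dp": [0,0,0],"delta_rot": [0,0,0],"fingers": 0},
    {"dp": [0,0,0],"delta_rot": [0,0,0],"fingers": 0},
    {"dp": [0,0,0],"delta_rot": [0,0,0],"fingers": 0},
    {"dp": [0,0,0],"delta_rot": [0,0,0],"fingers": 0},
    {"dp": [0,0,0],"delta_rot": [0,0,0],"fingers": 0},
  ],
)

```text
clock: 9.0
position: [0.4484, -0.1078, 0.1077]
ee_rot: [0.001, -0.167, 0.986, -0.0]
contact_force: [0.8, 2.2, 5.3]
width: 0.0111
gripper_force: 43.9
```

servo_tool(
  moves=[
    {"dp": [0,0,-0.15],"delta_rot": [0,0,0],"fingers": 0},
    {"dp": [0,0,-0.15],"delta_rot": [0,0,0],"fingers": 0},
    {"dp": [0,0,0],"delta_rot": [0,0,0],"fingers": 0},
    {"dp": [0,0,0],"delta_rot": [0,0,0],"fingers": 0},
  ],
)

```text
clock: 9.4
position: [0.4476, -0.1079, 0.1671]
ee_rot: [0.0, -0.168, 0.986, -0.0]
contact_force: [-0.3, 0.1, -1.2]
width: 0.0109
gripper_force: 43.0
```

```bash
python3 - <<'E'
from packs import *
s=readout.get_state(); print(s["position"],s["width"]); z=s["position"][2]
m=C0+.062*AY; b=m-.006*AX
plan([(*b,z),(*b,.1068),(*(m+.003*AX),.1068)],.0644+np.pi/2)
E
```

```text
[ 0.44762122 -0.10794012  0.16713407] 0.010877030357206245
ROT 3 x [-0.002, 0.001, 0.908]
MOVE [0.604  0.047  0.1671] 5 x [-0.166, 0.145, 0.0]
MOVE [0.604  0.047  0.1068] 2 x [0.0, 0.0, 0.151]
MOVE [0.613  0.0475 0.1068] 1 x [-0.045, 0.0, 0.0]
```

servo_tool(
  moves=[
    {"dp": [0,0,0],"delta_rot": [0,0,0.908],"fingers": 0},
    {"dp": [0,0,0],"delta_rot": [0,0,0.908],"fingers": 0},
    {"dp": [0,0,0],"delta_rot": [0,0,0.908],"fingers": 0},
    {"dp": [-0.166,0.145,0],"delta_rot": [0,0,0],"fingers": 0},
    {"dp": [-0.166,0.145,0],"delta_rot": [0,0,0],"fingers": 0},
  ],
)

```text
clock: 9.9
position: [0.5095, -0.0456, 0.1653]
ee_rot: [-0.002, -0.031, 1.0, 0.0]
contact_force: [0.2, -0.7, -0.6]
width: 0.0107
gripper_force: 42.9
```

servo_tool(
  moves=[
    {"dp": [-0.166,0.145,0],"delta_rot": [0,0,0],"fingers": 0},
    {"dp": [-0.166,0.145,0],"delta_rot": [0,0,0],"fingers": 0},
    {"dp": [-0.166,0.145,0],"delta_rot": [0,0,0],"fingers": 0},
    {"dp": [0,0,0],"delta_rot": [0,0,0],"fingers": 0},
    {"dp": [0,0,0],"delta_rot": [0,0,0],"fingers": 0},
  ],
)

```text
clock: 10.4
position: [0.6033, 0.0483, 0.1646]
ee_rot: [-0.002, -0.033, 0.999, -0.0]
contact_force: [-1.2, 0.0, -1.0]
width: 0.0111
gripper_force: 43.0
```

servo_tool(
  moves=[
    {"dp": [0,0,0.1],"delta_rot": [0,0,0],"fingers": 0},
    {"dp": [0,0,0.1],"delta_rot": [0,0,0],"fingers": 0},
    {"dp": [0,0,0.07],"delta_rot": [0,0,0],"fingers": 0},
    {"dp": [0,0,0],"delta_rot": [0,0,0],"fingers": 0},
    {"dp": [0,0,0],"delta_rot": [0,0,0],"fingers": 0},
  ],
)

```text
clock: 10.9
position: [0.603, 0.0468, 0.1126]
ee_rot: [-0.001, -0.032, 0.999, -0.0]
contact_force: [0.6, -0.8, -1.4]
width: 0.0109
gripper_force: 43.0
```

```bash
python3 - <<'E'
from packs import *
chk(["wrist"],tag="p2")
m=C0+.062*AY
plan([(*(m-.003*AX),.107),(*(m+.003*AX),.107)],.0644+np.pi/2)
E
```

```text
[0.603  0.0468 0.1126] 0.0109 [ 0.6 -0.8 -1.4] 10.9
wrist 1 blk dx,dy -0.0012 -0.0004 [0.0751 0.046 ] yaw -0.0 fin -0.0045 -0.0004 z 0.0549
wrist 2 blk dx,dy -0.0074 -0.0006 [0.0796 0.0459] yaw -0.004 fin -0.0082 -0.0029 z 0.0597
MOVE [0.607  0.0472 0.107 ] 1 x [-0.016, 0.0, 0.032]
MOVE [0.613  0.0475 0.107 ] 1 x [-0.03, 0.0, 0.0]
```

servo_tool(
  moves=[
    {"dp": [0,0,0.025],"delta_rot": [0,0,0],"fingers": 0},
    {"dp": [-0.02,0,0],"delta_rot": [0,0,0],"fingers": 0},
    {"dp": [-0.02,0,0],"delta_rot": [0,0,0],"fingers": 0},
    {"dp": [-0.013,0,0],"delta_rot": [0,0,0],"fingers": 0},
    {"dp": [0,0,0],"delta_rot": [0,0,0],"fingers": 0},
  ],
)

```text
clock: 11.45
position: [0.6121, 0.0481, 0.1081]
ee_rot: [-0.004, -0.033, 0.999, -0.0]
contact_force: [-6.7, -1.7, 3.4]
width: 0.011
gripper_force: 43.7
```

```bash
python3 - <<'E'
from packs import *
chk(["wrist"],tag="p2b")
E
```

```text
[0.6121 0.0481 0.1081] 0.011 [-6.7 -1.7  3.4] 11.45
wrist 1 blk dx,dy 0.0007 -0.0003 [0.079  0.0461] yaw 0.005 fin -0.0014 -0.0004 z 0.0549
wrist 2 blk dx,dy 0.0013 0.0003 [0.0795 0.0458] yaw 0.002 fin 0.0008 0.0023 z 0.0554
```

servo_tool(
  moves=[
    {"dp": [0,0,0],"delta_rot": [0,0,0],"fingers": 0.4},
    {"dp": [0,0,0],"delta_rot": [0,0,0],"fingers": 0.4},
    {"dp": [0,0,0],"delta_rot": [0,0,0],"fingers": 0.4},
    {"dp": [0,0,-0.1],"delta_rot": [0,0,0],"fingers": 0.4},
    {"dp": [0,0,-0.2],"delta_rot": [0,0,0],"fingers": 0.4},
  ],
)

```text
clock: 12.0
position: [0.6131, 0.0484, 0.1657]
ee_rot: [-0.003, -0.032, 0.999, 0.0]
contact_force: [0.6, 0.1, 0.9]
width: 0.0343
gripper_force: 0.0
```

servo_tool(
  moves=[
    {"dp": [0,0,-0.2],"delta_rot": [0,0,0],"fingers": 0.5},
    {"dp": [0,0,-0.2],"delta_rot": [0,0,0],"fingers": 0.5},
    {"dp": [0,0,0],"delta_rot": [0,0,0],"fingers": 0.5},
    {"dp": [0,0,0],"delta_rot": [0,0,0],"fingers": 0.5},
  ],
)

```text
clock: 12.4
position: [0.6153, 0.0483, 0.2494]
ee_rot: [0.002, -0.032, 0.999, -0.0]
contact_force: [-0.1, 0.1, -0.5]
width: 0.0426
gripper_force: 0.0
```

```bash
python3 - <<'E'
from packs import *
chk(["wrist"],tag="p2c")
b=(.3738,-.341)
plan([(*b,.25),(*b,.16),(*b,.107)],-.365+np.pi/2)
E
```

```text
[0.6153 0.0483 0.2494] 0.0426 [-0.1  0.1 -0.5] 12.4
wrist 1 blk dx,dy 0.0015 -0.0001 [0.0801 0.0466] yaw 0.001 fin 0.0013 -0.0003 z 0.0549
wrist 2 blk dx,dy 0.0014 0.0004 [0.0798 0.0455] yaw 0.007 fin 0.0013 0.0003 z 0.055
ROT 5 x [0.0, -0.0, 0.859]
MOVE [ 0.3738 -0.341   0.25  ] 10 x [0.043, -0.225, -0.001]
MOVE [ 0.3738 -0.341   0.16  ] 2 x [0.0, 0.0, 0.225]
MOVE [ 0.3738 -0.341   0.107 ] 2 x [0.0, 0.0, 0.132]
```

servo_tool(
  moves=[
    {"dp": [0,0,0],"delta_rot": [0,0,0.859],"fingers": 0.5},
    {"dp": [0,0,0],"delta_rot": [0,0,0.859],"fingers": 0.5},
    {"dp": [0,0,0],"delta_rot": [0,0,0.859],"fingers": 0.5},
    {"dp": [0,0,0],"delta_rot": [0,0,0.859],"fingers": 0.5},
    {"dp": [0,0,0],"delta_rot": [0,0,0.859],"fingers": 0.5},
  ],
)

```text
clock: 12.95
position: [0.6138, 0.0483, 0.2456]
ee_rot: [-0.002, 0.183, 0.983, -0.0]
contact_force: [0.6, 0.2, 0.1]
width: 0.0428
gripper_force: 0.0
```

servo_tool(
  moves=[
    {"dp": [0.043,-0.225,0],"delta_rot": [0,0,0],"fingers": 0.5},
    {"dp": [0.043,-0.225,0],"delta_rot": [0,0,0],"fingers": 0.5},
    {"dp": [0.043,-0.225,0],"delta_rot": [0,0,0],"fingers": 0.5},
    {"dp": [0.043,-0.225,0],"delta_rot": [0,0,0],"fingers": 0.5},
    {"dp": [0.043,-0.225,0],"delta_rot": [0,0,0],"fingers": 0.5},
  ],
)

```text
clock: 13.45
position: [0.4923, -0.1474, 0.246]
ee_rot: [-0.002, 0.181, 0.983, 0.0]
contact_force: [0.1, -0.9, 0.1]
width: 0.0429
gripper_force: 0.0
```

servo_tool(
  moves=[
    {"dp": [0.043,-0.225,0],"delta_rot": [0,0,0],"fingers": 0.5},
    {"dp": [0.043,-0.225,0],"delta_rot": [0,0,0],"fingers": 0.5},
    {"dp": [0.043,-0.225,0],"delta_rot": [0,0,0],"fingers": 0.5},
    {"dp": [0.043,-0.225,0],"delta_rot": [0,0,0],"fingers": 0.5},
    {"dp": [0.043,-0.225,0],"delta_rot": [0,0,0],"fingers": 0.5},
  ],
)

```text
clock: 13.95
position: [0.372, -0.3421, 0.2461]
ee_rot: [-0.001, 0.182, 0.983, 0.001]
contact_force: [0.3, -0.1, -0.6]
width: 0.0427
gripper_force: 0.0
```

servo_tool(
  moves=[
    {"dp": [0,0,0],"delta_rot": [0,0,0],"fingers": 0.5},
    {"dp": [0,0,0],"delta_rot": [0,0,0],"fingers": 0.5},
    {"dp": [0,0,0],"delta_rot": [0,0,0],"fingers": 0.5},
  ],
)

```text
clock: 14.25
position: [0.3738, -0.3402, 0.2469]
ee_rot: [-0.001, 0.181, 0.983, 0.001]
contact_force: [-0.1, -0.9, -0.0]
width: 0.0425
gripper_force: 0.0
```

```bash
cat > fin.py <<'E'
from packs import *
def fin(x,y,tag):
    v=shot("wrist",f"pics/{tag}.png"); P=cloud(v); m=(abs(P[...,0]-x)<.06)&(abs(P[...,1]-y)<.06)
    r=rect(P[m&(P[...,2]>.048)&(P[...,2]<.062)]); print(r,rect(P[m&(P[...,2]>.02)&(P[...,2]<.04)])); b=r[0]
    s=readout.get_state(); print(s["position"])
    plan([(*b,.16),(*b,.1075)],r[2]+np.pi/2)
E
python3 -c "
from fin import *
fin(.3738,-.341,'wc')"
```

```text
(array([ 0.3726, -0.3425]), array([0.0497, 0.0115]), -0.375) (array([ 0.3729, -0.3428]), array([0.0803, 0.0461]), -0.373)
[ 0.37403738 -0.34003008  0.24716728]
ROT 1 x [0.016, -0.017, 0.113]
MOVE [ 0.3726 -0.3425  0.16  ] 2 x [0.001, -0.007, 0.218]
MOVE [ 0.3726 -0.3425  0.1075] 2 x [0.0, 0.0, 0.131]
```

servo_tool(
  moves=[
    {"dp": [0,0,0],"delta_rot": [0,0,0.11],"fingers": 0.5},
    {"dp": [0,-0.007,0.218],"delta_rot": [0,0,0],"fingers": 0.5},
    {"dp": [0,-0.007,0.218],"delta_rot": [0,0,0],"fingers": 0.5},
    {"dp": [0,0,0.1],"delta_rot": [0,0,0],"fingers": 0.5},
    {"dp": [0,0,0.1],"delta_rot": [0,0,0],"fingers": 0.5},
  ],
)

```text
clock: 14.8
position: [0.373, -0.3425, 0.1194]
ee_rot: [-0.001, 0.186, 0.983, 0.001]
contact_force: [-0.2, 0.8, -0.9]
width: 0.0428
gripper_force: 0.0
```

servo_tool(
  moves=[
    {"dp": [0,0,0.055],"delta_rot": [0,0,0],"fingers": 0.5},
    {"dp": [0,0,0],"delta_rot": [0,0,0],"fingers": 0.5},
    {"dp": [0,0,0],"delta_rot": [0,0,0],"fingers": 0.5},
  ],
)

```text
clock: 15.1
position: [0.3733, -0.344, 0.1104]
ee_rot: [0.0, 0.186, 0.982, -0.0]
contact_force: [0.8, 0.9, 0.3]
width: 0.0426
gripper_force: 0.0
```

servo_tool(
  moves=[
    {"dp": [0,0,0],"delta_rot": [0,0,0],"fingers": 0},
    {"dp": [0,0,0],"delta_rot": [0,0,0],"fingers": 0},
    {"dp": [0,0,0],"delta_rot": [0,0,0],"fingers": 0},
    {"dp": [0,0,0],"delta_rot": [0,0,0],"fingers": 0},
    {"dp": [0,0,0],"delta_rot": [0,0,0],"fingers": 0},
  ],
)

```text
clock: 15.6
position: [0.3731, -0.3443, 0.1107]
ee_rot: [0.001, 0.187, 0.982, -0.0]
contact_force: [0.2, 1.3, 6.3]
width: 0.0109
gripper_force: 43.6
```

servo_tool(
  moves=[
    {"dp": [0,0,-0.15],"delta_rot": [0,0,0],"fingers": 0},
    {"dp": [0,0,-0.2],"delta_rot": [0,0,0],"fingers": 0},
    {"dp": [0,0,-0.2],"delta_rot": [0,0,0],"fingers": 0},
    {"dp": [0,0,-0.1],"delta_rot": [0,0,0],"fingers": 0},
    {"dp": [0,0,0],"delta_rot": [0,0,0],"fingers": 0},
  ],
)

```text
clock: 16.1
position: [0.3737, -0.3453, 0.2429]
ee_rot: [0.003, 0.187, 0.982, -0.002]
contact_force: [-0.0, -0.4, -1.4]
width: 0.0105
gripper_force: 42.7
```

```bash
python3 - <<'E'
from packs import *
s=readout.get_state(); print(s["position"],s["width"]); z=s["position"][2]
b=C0-.008*AX
plan([(.45,-.15,z),(*b,z),(*b,.113)],.0644+np.pi/2)
E
```

```text
[ 0.37366704 -0.34528673  0.24290124] 0.010540590658201662
ROT 5 x [-0.009, 0.01, -0.881]
MOVE [ 0.45   -0.15    0.2429] 5 x [-0.089, 0.19, 0.0]
MOVE [ 0.606  -0.015   0.2429] 5 x [-0.164, 0.125, 0.0]
MOVE [ 0.606 -0.015  0.113] 3 x [0.0, 0.0, 0.217]
```

servo_tool(
  moves=[
    {"dp": [0,0,0],"delta_rot": [0,0,-0.881],"fingers": 0},
    {"dp": [0,0,0],"delta_rot": [0,0,-0.881],"fingers": 0},
    {"dp": [0,0,0],"delta_rot": [0,0,-0.881],"fingers": 0},
    {"dp": [0,0,0],"delta_rot": [0,0,-0.881],"fingers": 0},
    {"dp": [0,0,0],"delta_rot": [0,0,-0.881],"fingers": 0},
  ],
)

```text
clock: 16.6
position: [0.3719, -0.3432, 0.2378]
ee_rot: [-0.001, -0.034, 0.999, 0.002]
contact_force: [0.5, -0.3, -0.9]
width: 0.0109
gripper_force: 42.7
```

servo_tool(
  moves=[
    {"dp": [-0.089,0.19,0],"delta_rot": [0,0,0],"fingers": 0},
    {"dp": [-0.089,0.19,0],"delta_rot": [0,0,0],"fingers": 0},
    {"dp": [-0.089,0.19,0],"delta_rot": [0,0,0],"fingers": 0},
    {"dp": [-0.089,0.19,0],"delta_rot": [0,0,0],"fingers": 0},
    {"dp": [-0.089,0.19,0],"delta_rot": [0,0,0],"fingers": 0},
  ],
)

```text
clock: 17.1
position: [0.4487, -0.1468, 0.238]
ee_rot: [-0.001, -0.032, 0.999, 0.001]
contact_force: [0.8, -0.2, -0.4]
width: 0.0107
gripper_force: 42.6
```

servo_tool(
  moves=[
    {"dp": [-0.164,0.125,0],"delta_rot": [0,0,0],"fingers": 0},
    {"dp": [-0.164,0.125,0],"delta_rot": [0,0,0],"fingers": 0},
    {"dp": [-0.164,0.125,0],"delta_rot": [0,0,0],"fingers": 0},
    {"dp": [-0.164,0.125,0],"delta_rot": [0,0,0],"fingers": 0},
    {"dp": [-0.164,0.125,0],"delta_rot": [0,0,0],"fingers": 0},
  ],
)

```text
clock: 17.6
position: [0.605, -0.012, 0.2375]
ee_rot: [-0.002, -0.032, 0.999, 0.0]
contact_force: [0.4, -1.0, -0.8]
width: 0.0112
gripper_force: 42.7
```

servo_tool(
  moves=[
    {"dp": [0,0,0.15],"delta_rot": [0,0,0],"fingers": 0},
    {"dp": [0,0,0.15],"delta_rot": [0,0,0],"fingers": 0},
    {"dp": [0,0,0.1],"delta_rot": [0,0,0],"fingers": 0},
    {"dp": [0,0,0.1],"delta_rot": [0,0,0],"fingers": 0},
    {"dp": [0,0,0],"delta_rot": [0,0,0],"fingers": 0},
  ],
)

```text
clock: 18.1
position: [0.6017, -0.0129, 0.135]
ee_rot: [-0.005, -0.032, 0.999, 0.001]
contact_force: [-0.5, -0.2, -0.6]
width: 0.0111
gripper_force: 42.7
```

```bash
python3 - <<'E'
from packs import *
chk(["wrist"],tag="p3")
plan([(*(C0-.006*AX),.1105)],.0644+np.pi/2)
E
```

```text
[ 0.6017 -0.0129  0.135 ] 0.0111 [-0.5 -0.2 -0.6] 18.1
wrist 1 blk dx,dy 0.0015 -0.0012 [0.0804 0.0464] yaw -0.018 fin 0.0013 -0.0007 z 0.0548
wrist 2 blk dx,dy -0.0006 -0.0001 [0.0762 0.0463] yaw 0.007 fin -0.0036 -0.0003 z 0.0549
wrist 3 blk dx,dy -0.054 0.0024 [0.0435 0.0014] yaw -1.571 fin -0.03 0.0023 z 0.0537
ROT 1 x [0.013, -0.064, 0.001]
MOVE [ 0.608  -0.0149  0.1105] 1 x [-0.024, -0.01, 0.132]
```

servo_tool(
  moves=[
    {"dp": [0,-0.008,0.06],"delta_rot": [0,0,0],"fingers": 0},
    {"dp": [0,0,0.04],"delta_rot": [0,0,0],"fingers": 0},
    {"dp": [0,0,0],"delta_rot": [0,0,0],"fingers": 0},
    {"dp": [0,0,0],"delta_rot": [0,0,0],"fingers": 0},
  ],
)

```text
clock: 18.55
position: [0.6051, -0.015, 0.1201]
ee_rot: [0.0, -0.032, 0.999, 0.0]
contact_force: [-0.1, 0.8, 0.1]
width: 0.0111
gripper_force: 42.7
```

```bash
python3 - <<'E'
from packs import *
chk(["wrist"],tag="p3b")
E
```

```text
[ 0.6051 -0.015   0.1201] 0.0111 [-0.1  0.8  0.1] 18.55
wrist 1 blk dx,dy 0.0012 -0.0006 [0.0799 0.0467] yaw 0.001 fin 0.0014 -0.0005 z 0.0548
wrist 2 blk dx,dy -0.0002 -0.0003 [0.0771 0.0461] yaw 0.002 fin -0.0037 -0.0003 z 0.055
wrist 3 blk dx,dy -0.0258 -0.0002 [0.0496 0.0459] yaw -0.002 fin -0.0248 -0.0005 z 0.0569
```

servo_tool(
  moves=[
    {"dp": [0,0,0.03],"delta_rot": [0,0,0],"fingers": 0},
    {"dp": [0,0,0.018],"delta_rot": [0,0,0],"fingers": 0},
    {"dp": [-0.02,0,0],"delta_rot": [0,0,0],"fingers": 0},
    {"dp": [-0.02,0,0],"delta_rot": [0,0,0],"fingers": 0},
    {"dp": [-0.013,0,0],"delta_rot": [0,0,0],"fingers": 0},
  ],
)

```text
clock: 19.1
position: [0.6154, -0.0142, 0.1106]
ee_rot: [-0.0, -0.032, 0.999, 0.0]
contact_force: [-3.2, 0.3, 5.8]
width: 0.0112
gripper_force: 43.6
```

servo_tool(
  moves=[
    {"dp": [0,0,0],"delta_rot": [0,0,0],"fingers": 0},
    {"dp": [0,0,0],"delta_rot": [0,0,0],"fingers": 0},
  ],
)

```text
clock: 19.3
position: [0.6158, -0.0142, 0.1106]
ee_rot: [0.0, -0.032, 0.999, 0.0]
contact_force: [-2.5, 0.8, 4.3]
width: 0.011
gripper_force: 43.6
```

```bash
python3 - <<'E'
from packs import *
chk(["wrist"],tag="p3d")
E
```

```text
[ 0.6158 -0.0142  0.1106] 0.011 [-2.5  0.8  4.3] 19.3
wrist 1 blk dx,dy 0.0012 -0.0007 [0.0796 0.0472] yaw -0.001 fin 0.0015 -0.0007 z 0.0546
wrist 2 blk dx,dy 0.0009 -0.0 [0.0794 0.0464] yaw 0.012 fin -0.0005 -0.0005 z 0.0549
wrist 3 blk dx,dy -0.0158 -0.0002 [0.0471 0.0456] yaw -0.0 fin -0.0005 -0.0021 z 0.0551
```

servo_tool(
  moves=[
    {"dp": [0,0,0],"delta_rot": [0,0,0],"fingers": 0.4},
    {"dp": [0,0,0],"delta_rot": [0,0,0],"fingers": 0.4},
    {"dp": [0,0,0],"delta_rot": [0,0,0],"fingers": 0.4},
    {"dp": [0,0,-0.1],"delta_rot": [0,0,0],"fingers": 0.4},
    {"dp": [0,0,-0.2],"delta_rot": [0,0,0],"fingers": 0.4},
  ],
)

```text
clock: 19.85
position: [0.6136, -0.0141, 0.1673]
ee_rot: [-0.004, -0.032, 0.999, 0.001]
contact_force: [0.2, 0.0, 0.1]
width: 0.0347
gripper_force: 0.0
```

servo_tool(
  moves=[
    {"dp": [0,0,-0.2],"delta_rot": [0,0,0],"fingers": 0.6},
    {"dp": [0,0,-0.2],"delta_rot": [0,0,0],"fingers": 0.6},
    {"dp": [0,0,-0.24],"delta_rot": [0,0,0],"fingers": 0.6},
    {"dp": [0,0,-0.2],"delta_rot": [0,0,0],"fingers": 0.6},
    {"dp": [0,0,0],"delta_rot": [0,0,0],"fingers": 0.6},
  ],
)

```text
clock: 20.35
position: [0.618, -0.0145, 0.3452]
ee_rot: [0.007, -0.032, 0.999, -0.001]
contact_force: [1.0, 0.1, 0.0]
width: 0.051
gripper_force: 0.0
```

```bash
python3 - <<'E'
from packs import *
chk(["wrist"],tag="p3e")
p=(.5018,-.3605)
plan([(*p,.34),(*p,.206)],-.155)
E
```

```text
[ 0.618  -0.0145  0.3452] 0.051 [1.  0.1 0. ] 20.35
wrist 1 blk dx,dy 0.0011 -0.0001 [0.079  0.0464] yaw 0.006 fin 0.0013 -0.0004 z 0.0549
wrist 2 blk dx,dy 0.0015 -0.0001 [0.0786 0.0464] yaw 0.003 fin 0.0008 -0.0 z 0.0549
wrist 3 blk dx,dy 0.0009 0.0002 [0.0807 0.0451] yaw 0.019 fin 0.0008 0.0007 z 0.0549
ROT 19 x [0.003, 0.004, 0.942]
MOVE [ 0.5018 -0.3605  0.34  ] 8 x [-0.225, -0.038, 0.001]
MOVE [ 0.5018 -0.3605  0.206 ] 3 x [0.0, 0.0, 0.223]
```

servo_tool(
  moves=[
    {"dp": [0,0,0],"delta_rot": [0,0,0.942],"fingers": 0.6},
    {"dp": [0,0,0],"delta_rot": [0,0,0.942],"fingers": 0.6},
    {"dp": [0,0,0],"delta_rot": [0,0,0.942],"fingers": 0.6},
    {"dp": [0,0,0],"delta_rot": [0,0,0.942],"fingers": 0.6},
    {"dp": [0,0,0],"delta_rot": [0,0,0.942],"fingers": 0.6},
  ],
)

```text
clock: 20.9
position: [0.615, -0.0142, 0.3361]
ee_rot: [-0.002, 0.204, 0.979, -0.0]
contact_force: [-0.2, -0.5, 1.3]
width: 0.0513
gripper_force: 0.0
```

servo_tool(
  moves=[
    {"dp": [0,0,0],"delta_rot": [0,0,0.942],"fingers": 0.6},
    {"dp": [0,0,0],"delta_rot": [0,0,0.942],"fingers": 0.6},
    {"dp": [0,0,0],"delta_rot": [0,0,0.942],"fingers": 0.6},
    {"dp": [0,0,0],"delta_rot": [0,0,0.942],"fingers": 0.6},
    {"dp": [0,0,0],"delta_rot": [0,0,0.942],"fingers": 0.6},
  ],
)

```text
clock: 21.4
position: [0.615, -0.0142, 0.336]
ee_rot: [-0.002, 0.427, 0.904, -0.0]
contact_force: [1.0, -0.3, 0.9]
width: 0.0515
gripper_force: 0.0
```

servo_tool(
  moves=[
    {"dp": [0,0,0],"delta_rot": [0,0,0.942],"fingers": 0.6},
    {"dp": [0,0,0],"delta_rot": [0,0,0.942],"fingers": 0.6},
    {"dp": [0,0,0],"delta_rot": [0,0,0.942],"fingers": 0.6},
    {"dp": [0,0,0],"delta_rot": [0,0,0.942],"fingers": 0.6},
    {"dp": [0,0,0],"delta_rot": [0,0,0.942],"fingers": 0.6},
  ],
)

```text
clock: 21.9
position: [0.615, -0.0142, 0.336]
ee_rot: [-0.002, 0.626, 0.78, -0.001]
contact_force: [-0.5, -0.4, -0.4]
width: 0.0511
gripper_force: 0.0
```

servo_tool(
  moves=[
    {"dp": [0,0,0],"delta_rot": [0,0,0.942],"fingers": 0.6},
    {"dp": [0,0,0],"delta_rot": [0,0,0.942],"fingers": 0.6},
    {"dp": [0,0,0],"delta_rot": [0,0,0.942],"fingers": 0.6},
    {"dp": [0,0,0],"delta_rot": [0,0,0.942],"fingers": 0.6},
  ],
)

```text
clock: 22.3
position: [0.615, -0.0142, 0.336]
ee_rot: [-0.001, 0.761, 0.649, -0.001]
contact_force: [-0.7, -0.3, -0.2]
width: 0.0511
gripper_force: 0.0
```

servo_tool(
  moves=[
    {"dp": [-0.225,-0.038,0],"delta_rot": [0,0,0],"fingers": 0.6},
    {"dp": [-0.225,-0.038,0],"delta_rot": [0,0,0],"fingers": 0.6},
    {"dp": [-0.225,-0.038,0],"delta_rot": [0,0,0],"fingers": 0.6},
    {"dp": [-0.225,-0.038,0],"delta_rot": [0,0,0],"fingers": 0.6},
    {"dp": [-0.225,-0.038,0],"delta_rot": [0,0,0],"fingers": 0.6},
  ],
)

```text
clock: 22.8
position: [0.5422, -0.232, 0.3362]
ee_rot: [-0.002, 0.759, 0.651, -0.0]
contact_force: [0.5, -0.3, -0.8]
width: 0.0514
gripper_force: 0.0
```

servo_tool(
  moves=[
    {"dp": [-0.225,-0.038,0],"delta_rot": [0,0,0],"fingers": 0.6},
    {"dp": [-0.225,-0.038,0],"delta_rot": [0,0,0],"fingers": 0.6},
    {"dp": [-0.225,-0.038,0],"delta_rot": [0,0,0],"fingers": 0.6},
    {"dp": [0,0,0],"delta_rot": [0,0,0],"fingers": 0.6},
    {"dp": [0,0,0],"delta_rot": [0,0,0],"fingers": 0.6},
  ],
)

```text
clock: 23.3
position: [0.4992, -0.3613, 0.3361]
ee_rot: [-0.002, 0.76, 0.649, 0.0]
contact_force: [0.8, -0.2, -0.4]
width: 0.0513
gripper_force: 0.0
```

```bash
python3 - <<'E'
from packs import *
s=readout.get_state(); print(s["position"],s["qpos"],s["width"])
v=shot("wrist","pics/wp.png"); P=cloud(v); Z=P[...,2]
m=(abs(P[...,0]-.502)<.04)&(abs(P[...,1]+.36)<.09)
for a,b in((.09,.2),(.165,.185)):
    q=P[m&(Z>a)&(Z<b)]; print(len(q),rect(q) if len(q)>9 else 0,np.percentile(q[:,2],[50,98]).round(3) if len(q) else 0)
m=(abs(P[...,0]-.58)<.04)&(abs(P[...,1]+.344)<.09); q=P[m&(Z>.135)&(Z<.155)]; print("tag",len(q), rect(q) if len(q)>9 else 0)
plan([(.5018,-.3605,.34),(.5018,-.3605,.206)],-.155)
E
```

```text
[ 0.49922549 -0.36132575  0.33606942] [-7.39670543e-01  3.25429207e-01  1.35347291e+00  6.62299371e-04
  1.46655087e+00 -5.82711578e-01] 0.05132494774797053
2594 (array([ 0.5022, -0.3611]), array([0.1107, 0.0112]), 1.418) [0.171 0.172]
2345 (array([ 0.5024, -0.3613]), array([0.1104, 0.0107]), 1.411) [0.171 0.172]
tag 1336 (array([ 0.5818, -0.3441]), array([0.0604, 0.0108]), 1.414)
ROT 1 x [-0.022, -0.026, -0.003]
MOVE [ 0.5018 -0.3605  0.34  ] 1 x [0.0, 0.01, -0.017]
MOVE [ 0.5018 -0.3605  0.206 ] 3 x [0.0, 0.0, 0.223]
```

servo_tool(
  moves=[
    {"dp": [0,0.014,0.2],"delta_rot": [0,0,0],"fingers": 0.6},
    {"dp": [0,0,0.2],"delta_rot": [0,0,0],"fingers": 0.6},
    {"dp": [0,0,0.15],"delta_rot": [0,0,0],"fingers": 0.6},
    {"dp": [0,0,0.1],"delta_rot": [0,0,0],"fingers": 0.6},
    {"dp": [0,0,0],"delta_rot": [0,0,0],"fingers": 0.6},
  ],
)

```text
clock: 23.85
position: [0.5019, -0.3578, 0.2045]
ee_rot: [-0.004, 0.759, 0.651, -0.0]
contact_force: [-0.1, -0.3, 0.6]
width: 0.0511
gripper_force: 0.0
```

servo_tool(
  moves=[
    {"dp": [0,0,0],"delta_rot": [0,0,0],"fingers": 0.6},
    {"dp": [0,0,0],"delta_rot": [0,0,0],"fingers": 0},
    {"dp": [0,0,0],"delta_rot": [0,0,0],"fingers": 0},
    {"dp": [0,0,0],"delta_rot": [0,0,0],"fingers": 0},
    {"dp": [0,0,0],"delta_rot": [0,0,0],"fingers": 0},
  ],
)

```text
clock: 24.35
position: [0.5028, -0.3612, 0.2097]
ee_rot: [0.001, 0.76, 0.65, -0.0]
contact_force: [-2.5, 0.1, 5.3]
width: 0.0093
gripper_force: 40.5
```

servo_tool(
  moves=[
    {"dp": [0,0,0],"delta_rot": [0,0,0],"fingers": 0},
    {"dp": [0,0,0],"delta_rot": [0,0,0],"fingers": 0},
  ],
)

```text
clock: 24.55
position: [0.5028, -0.3612, 0.2097]
ee_rot: [0.001, 0.76, 0.65, 0.0]
contact_force: [-0.9, 1.7, 4.8]
width: 0.0091
gripper_force: 40.5
```

servo_tool(
  moves=[
    {"dp": [0,0,-0.1],"delta_rot": [0,0,0],"fingers": 0},
    {"dp": [0,0,-0.15],"delta_rot": [0,0,0],"fingers": 0},
    {"dp": [0,0,-0.2],"delta_rot": [0,0,0],"fingers": 0},
    {"dp": [0,0,-0.15],"delta_rot": [0,0,0],"fingers": 0},
    {"dp": [0,0,0],"delta_rot": [0,0,0],"fingers": 0},
  ],
)

```text
clock: 25.05
position: [0.5043, -0.3624, 0.3334]
ee_rot: [0.005, 0.76, 0.65, 0.001]
contact_force: [0.8, -0.7, -0.9]
width: 0.0096
gripper_force: 39.6
```

```bash
python3 - <<'E'
from packs import *
s=readout.get_state(); print(s["position"],s["width"],s["gripper_force"]); z=s["position"][2]
v=shot("top","pics/tp.png"); P=cloud(v); Z=P[...,2]
for n,x,y,a,b in(("rest",.553,.3145,.08,.1),("panel",.502,-.361,.25,.34)):
    q=P[(abs(P[...,0]-x)<.09)&(abs(P[...,1]-y)<.09)&(Z>a)&(Z<b)]; print(n,len(q),rect(q) if len(q)>9 else 0)
plan([(.52,-.2,z),(.62,.0,z),(.62,.24,z)],-.15)
E
```

```text
[ 0.50431364 -0.36237582  0.33339292] 0.009570255238529534 39.62718844413757
rest 1156 (array([0.5532, 0.3153]), array([0.1219, 0.0605]), 1.415)
panel 182 (array([ 0.5058, -0.3498]), array([0.077 , 0.0694]), 0.58)
ROT 1 x [0.046, 0.027, -0.045]
MOVE [ 0.52   -0.2     0.3334] 4 x [0.203, -0.01, -0.004]
MOVE [0.62   0.     0.3334] 5 x [0.213, 0.069, 0.0]
MOVE [0.62   0.24   0.3334] 5 x [0.237, -0.036, 0.0]
```

servo_tool(
  moves=[
    {"dp": [0.203,-0.01,0],"delta_rot": [0,0,0],"fingers": 0},
    {"dp": [0.203,-0.01,0],"delta_rot": [0,0,0],"fingers": 0},
    {"dp": [0.203,-0.01,0],"delta_rot": [0,0,0],"fingers": 0},
    {"dp": [0.203,-0.01,0],"delta_rot": [0,0,0],"fingers": 0},
    {"dp": [0.213,0.069,0],"delta_rot": [0,0,0],"fingers": 0},
  ],
)

```text
clock: 25.6
position: [0.5379, -0.1575, 0.3262]
ee_rot: [-0.002, 0.76, 0.65, -0.001]
contact_force: [0.6, -0.7, -0.8]
width: 0.0093
gripper_force: 39.5
```

servo_tool(
  moves=[
    {"dp": [0.213,0.069,0],"delta_rot": [0,0,0],"fingers": 0},
    {"dp": [0.213,0.069,0],"delta_rot": [0,0,0],"fingers": 0},
    {"dp": [0.213,0.069,0],"delta_rot": [0,0,0],"fingers": 0},
    {"dp": [0.213,0.069,0],"delta_rot": [0,0,0],"fingers": 0},
    {"dp": [0.237,-0.036,0],"delta_rot": [0,0,0],"fingers": 0},
  ],
)

```text
clock: 26.1
position: [0.6228, 0.0495, 0.3252]
ee_rot: [-0.001, 0.76, 0.65, -0.001]
contact_force: [0.7, 0.4, -1.9]
width: 0.0094
gripper_force: 39.6
```

servo_tool(
  moves=[
    {"dp": [0.237,-0.036,0],"delta_rot": [0,0,0],"fingers": 0},
    {"dp": [0.237,-0.036,0],"delta_rot": [0,0,0],"fingers": 0},
    {"dp": [0.237,-0.036,0],"delta_rot": [0,0,0],"fingers": 0},
    {"dp": [0.237,-0.036,0],"delta_rot": [0,0,0],"fingers": 0},
    {"dp": [0,0,0],"delta_rot": [0,0,0],"fingers": 0},
  ],
)

```text
clock: 26.6
position: [0.6203, 0.2466, 0.3252]
ee_rot: [-0.003, 0.757, 0.653, -0.0]
contact_force: [-0.8, -0.6, -1.3]
width: 0.0099
gripper_force: 39.6
```

```bash
cat > rest.py <<'E'
from packs import *
def rplan(th=.27,g=.004,L=.1977):
    c=np.array([.5526,.3145]); yw=-.154; u=np.array([np.cos(yw),np.sin(yw)])
    def tcp(g,up): 
        r=.03+.09*np.tan(th)+g+.005*np.cos(th)-L*np.sin(th); z=.005*np.sin(th)+L*np.cos(th)+up
        return (*(c+r*u),z)
    s=readout.get_state(); print(s["position"],s["width"])
    plan([tcp(g+.02,.12),tcp(g+.02,.03),tcp(g,.03),tcp(g,.004),tcp(g,0)],yw,-th)
E
python3 -c "
from rest import *
rplan()"
```

```text
[0.62033233 0.24655818 0.32521648] 0.009864288035616646
ROT 3 x [-0.916, -0.013, 0.019]
MOVE [0.5832 0.3097 0.3119] 2 x [0.142, -0.121, 0.001]
MOVE [0.5832 0.3097 0.2219] 2 x [0.0, -0.06, 0.217]
MOVE [0.5635 0.3128 0.2219] 1 x [0.0, -0.096, -0.027]
MOVE [0.5635 0.3128 0.1959] 1 x [0.0, -0.035, 0.125]
MOVE [0.5635 0.3128 0.1919] 1 x [0.0, -0.005, 0.019]
```

servo_tool(
  moves=[
    {"dp": [0,0,0],"delta_rot": [-0.916,0,0],"fingers": 0},
    {"dp": [0,0,0],"delta_rot": [-0.916,0,0],"fingers": 0},
    {"dp": [0,0,0],"delta_rot": [-0.916,0,0],"fingers": 0},
    {"dp": [0.142,-0.121,0],"delta_rot": [0,0,0],"fingers": 0},
    {"dp": [0.142,-0.121,0],"delta_rot": [0,0,0],"fingers": 0},
  ],
)

```text
clock: 27.1
position: [0.5831, 0.3024, 0.313]
ee_rot: [0.104, 0.753, 0.644, 0.087]
contact_force: [0.8, 0.5, -2.2]
width: 0.0096
gripper_force: 39.9
```

servo_tool(
  moves=[
    {"dp": [0,0,0],"delta_rot": [0,0,0],"fingers": 0},
    {"dp": [0,0,0],"delta_rot": [0,0,0],"fingers": 0},
    {"dp": [0,0,0],"delta_rot": [0,0,0],"fingers": 0},
  ],
)

```text
clock: 27.4
position: [0.5847, 0.3025, 0.3141]
ee_rot: [0.104, 0.753, 0.644, 0.088]
contact_force: [0.4, 0.6, -1.2]
width: 0.0096
gripper_force: 39.9
```

```bash
python3 - <<'E'
from rest import *
rplan()
v=shot("scene","pics/sr.png"); im=cv2.resize(v["im"][60:260,340:600],None,fx=2,fy=2); cv2.imwrite("pics/src.png",im[:,:,::-1])
E
```

```text
[0.58471282 0.30251009 0.31414567] 0.009558278319616838
ROT 1 x [0.037, 0.018, -0.006]
MOVE [0.5832 0.3097 0.3119] 1 x [0.035, -0.015, 0.008]
MOVE [0.5832 0.3097 0.2219] 2 x [0.0, -0.06, 0.217]
MOVE [0.5635 0.3128 0.2219] 1 x [0.0, -0.096, -0.027]
MOVE [0.5635 0.3128 0.1959] 1 x [0.0, -0.035, 0.125]
MOVE [0.5635 0.3128 0.1919] 1 x [0.0, -0.005, 0.019]
```

View pics/src.png

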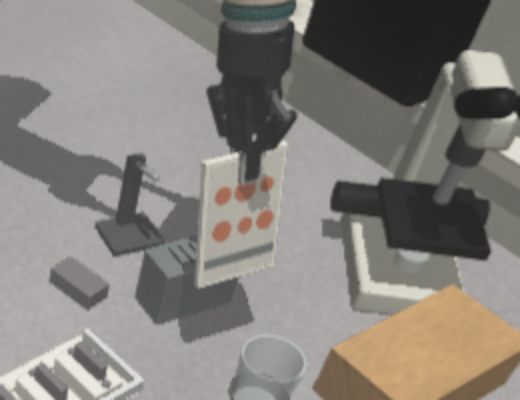

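The crop shows the panel (200-285, 145-285) tilted in the gripper and hanging just beyond the power box at (175,280). There is free bench below it.

servo_tool(
  moves=[
    {"dp": [0.035,-0.015,0.008],"delta_rot": [0,0,0],"fingers": 0},
    {"dp": [0,-0.04,0.145],"delta_rot": [0,0,0],"fingers": 0},
    {"dp": [0,-0.04,0.145],"delta_rot": [0,0,0],"fingers": 0},
    {"dp": [0,-0.04,0.145],"delta_rot": [0,0,0],"fingers": 0},
    {"dp": [0,0,0],"delta_rot": [0,0,0],"fingers": 0},
  ],
)

```text
clock: 27.95
position: [0.5813, 0.3092, 0.2173]
ee_rot: [0.102, 0.753, 0.645, 0.084]
contact_force: [-0.4, -0.5, -2.6]
width: 0.0096
gripper_force: 39.9
```

servo_tool(
  moves=[
    {"dp": [0,0,0],"delta_rot": [0,0,0],"fingers": 0},
    {"dp": [0,0,0],"delta_rot": [0,0,0],"fingers": 0},
  ],
)

```text
clock: 28.15
position: [0.5851, 0.3112, 0.2248]
ee_rot: [0.105, 0.752, 0.644, 0.091]
contact_force: [0.5, -0.8, -1.3]
width: 0.0095
gripper_force: 40.0
```

```bash
python3 - <<'E'
from rest import *
rplan()
v=shot("scene","pics/sr2.png");P=cloud(v);Z=P[...,2]
c=np.array([.5526,.3145]); u=np.array([np.cos(-.154),np.sin(-.154)]); w=np.array([-u[1],u[0]])
a=(P[...,:2]-c)@u; b=(P[...,:2]-c)@w
for z0 in np.arange(.02,.2,.02):
    q=(Z>z0)&(Z<z0+.02)&(a>.031)&(a<.16)&(abs(b)<.07)
    if q.sum()>5: print(z0.round(2),q.sum(),np.median(a[q]).round(4),b[q].min().round(3),b[q].max().round(3),Z[q].min().round(3))
E
```

```text
[0.58506694 0.31119727 0.22478531] 0.009456311031647758
ROT 1 x [0.083, -0.021, -0.013]
MOVE [0.5832 0.3097 0.3119] 2 x [-0.004, 0.054, -0.211]
MOVE [0.5832 0.3097 0.2219] 2 x [0.0, -0.06, 0.217]
MOVE [0.5635 0.3128 0.2219] 1 x [0.0, -0.096, -0.027]
MOVE [0.5635 0.3128 0.1959] 1 x [0.0, -0.035, 0.125]
MOVE [0.5635 0.3128 0.1919] 1 x [0.0, -0.005, 0.019]
0.02 45 0.0886 -0.054 0.053 0.025
0.04 257 0.0864 -0.058 0.055 0.04
0.06 275 0.0809 -0.061 0.058 0.06
0.08 293 0.0747 -0.056 0.057 0.08
0.1 291 0.0688 -0.056 0.06 0.1
0.12 287 0.0627 -0.055 0.056 0.12
0.14 283 0.0575 -0.055 0.057 0.14
0.16 288 0.052 -0.056 0.057 0.16
0.18 233 0.0474 -0.055 0.055 0.18
```

servo_tool(
  moves=[
    {"dp": [-0.005,-0.053,-0.007],"delta_rot": [0,0,0],"fingers": 0},
    {"dp": [0,-0.053,-0.007],"delta_rot": [0,0,0],"fingers": 0},
    {"dp": [0,-0.018,0.062],"delta_rot": [0,0,0],"fingers": 0},
    {"dp": [0,-0.018,0.062],"delta_rot": [0,0,0],"fingers": 0},
    {"dp": [0,0,0],"delta_rot": [0,0,0],"fingers": 0},
  ],
)

```text
clock: 28.7
position: [0.5617, 0.313, 0.1919]
ee_rot: [0.104, 0.752, 0.645, 0.088]
contact_force: [-0.5, -0.6, -0.7]
width: 0.0095
gripper_force: 40.0
```

servo_tool(
  moves=[
    {"dp": [0,0,0],"delta_rot": [0,0,0],"fingers": 0},
    {"dp": [0,0,0],"delta_rot": [0,0,0],"fingers": 0},
    {"dp": [0,0,0],"delta_rot": [0,0,0],"fingers": 0},
  ],
)

```text
clock: 29.0
position: [0.5625, 0.3129, 0.1934]
ee_rot: [0.104, 0.752, 0.644, 0.089]
contact_force: [0.1, -0.9, -1.8]
width: 0.0097
gripper_force: 40.0
```

```bash
cat > pan.py <<'E'
from rest import *
def pan(tag):
    s=readout.get_state(); print(s["contact_force"])
    v=shot("scene",f"pics/{tag}.png");P=cloud(v);Z=P[...,2]
    c=np.array([.5526,.3145]); u=np.array([np.cos(-.154),np.sin(-.154)]); w=np.array([-u[1],u[0]])
    a=(P[...,:2]-c)@u; b=(P[...,:2]-c)@w
    q=(Z>.03)&(Z<.15)&(a>.031)&(a<.13)&(abs(b)<.07); k=np.polyfit(Z[q],a[q],1)
    i=q&(abs(b)<.05); 
    L=[Z[i&(b>t)&(b<t+.02)&(Z>0)].min().round(4) for t in np.arange(-.05,.05,.02)]
    r=(a-np.polyval(k,Z)); e=(abs(r)<.004)&(Z>.004)&(Z<.06)&(abs(b)<.045)
    print("slope",k.round(4),"far face at z=.09",np.polyval(k,.09).round(4),"lowest far-face z",np.percentile(Z[e],1).round(4),"b range",b[q].min().round(3),b[q].max().round(3))
    kb=np.polyfit(b[q&(Z<.08)],r[q&(Z<.08)],1); print("yaw rel",kb[0].round(3))
E
python3 -c "
from pan import *
rplan(); pan('s3')"
```

```text
[0.5625315  0.31293864 0.19339404] 0.009681119087021366
ROT 1 x [0.045, 0.004, -0.006]
MOVE [0.5832 0.3097 0.3119] 3 x [0.0, 0.086, -0.181]
MOVE [0.5832 0.3097 0.2219] 2 x [0.0, -0.06, 0.217]
MOVE [0.5635 0.3128 0.2219] 1 x [0.0, -0.096, -0.027]
MOVE [0.5635 0.3128 0.1959] 1 x [0.0, -0.035, 0.125]
MOVE [0.5635 0.3128 0.1919] 1 x [0.0, -0.005, 0.019]
[ 0.09339762 -0.94427786 -1.84624285]
slope [-0.2609  0.0669] far face at z=.09 0.0434 lowest far-face z 0.0059 b range -0.059 0.056
yaw rel 0.008
```

servo_tool(
  moves=[
    {"dp": [0,-0.003,0.01],"delta_rot": [0,0,0],"fingers": 0},
    {"dp": [0,0,0],"delta_rot": [0,0,0],"fingers": 0},
    {"dp": [0,0,0],"delta_rot": [0,0,0],"fingers": 0},
  ],
)

```text
clock: 29.35
position: [0.5624, 0.313, 0.1916]
ee_rot: [0.104, 0.752, 0.644, 0.089]
contact_force: [0.8, 0.1, -1.6]
width: 0.0094
gripper_force: 40.1
```

servo_tool(
  moves=[
    {"dp": [0,-0.002,0.007],"delta_rot": [0,0,0],"fingers": 0},
    {"dp": [0,0,0],"delta_rot": [0,0,0],"fingers": 0},
    {"dp": [0,0,0],"delta_rot": [0,0,0],"fingers": 0},
  ],
)

```text
clock: 29.65
position: [0.5624, 0.3132, 0.1914]
ee_rot: [0.104, 0.752, 0.644, 0.09]
contact_force: [-2.8, 0.4, 5.8]
width: 0.0097
gripper_force: 41.1
```

```bash
python3 -c "
from pan import *
pan('s4')"
```

```text
[-2.75232807  0.41768755  5.82092435]
slope [-0.256   0.0659] far face at z=.09 0.0429 lowest far-face z 0.0048 b range -0.06 0.055
yaw rel 0.011
```

servo_tool(
  moves=[
    {"dp": [0,0,0],"delta_rot": [0,0,0],"fingers": 0.2},
    {"dp": [0,0,0],"delta_rot": [0,0,0],"fingers": 0.3},
    {"dp": [0,0,0],"delta_rot": [0,0,0],"fingers": 0.5},
    {"dp": [0,0,0],"delta_rot": [0,0,0],"fingers": 0.5},
    {"dp": [0,0,0],"delta_rot": [0,0,0],"fingers": 0.5},
  ],
)

```text
clock: 30.2
position: [0.5624, 0.313, 0.19]
ee_rot: [0.104, 0.752, 0.644, 0.089]
contact_force: [-0.2, -0.3, 0.0]
width: 0.0428
gripper_force: 0.0
```

```bash
python3 -c "
from pan import *
pan('s5')"
```

```text
[-0.17801965 -0.31850383  0.04794455]
slope [-0.2062  0.061 ] far face at z=.09 0.0425 lowest far-face z 0.0124 b range -0.062 0.056
yaw rel 0.01
```

servo_tool(
  moves=[
    {"dp": [0,0,-0.1],"delta_rot": [0,0,0],"fingers": 0.5},
    {"dp": [0,0,-0.2],"delta_rot": [0,0,0],"fingers": 0.5},
    {"dp": [0,0,-0.2],"delta_rot": [0,0,0],"fingers": 0.5},
    {"dp": [0,0,-0.2],"delta_rot": [0,0,0],"fingers": 0.5},
    {"dp": [0,0,0],"delta_rot": [0,0,0],"fingers": 0.5},
  ],
)

```text
clock: 30.75
position: [0.5261, 0.3204, 0.3321]
ee_rot: [0.105, 0.752, 0.644, 0.095]
contact_force: [0.4, 0.2, 0.7]
width: 0.043
gripper_force: 0.0
```

```bash
sed -i 's/Z<.15)/Z<.11)/' pan.py; python3 - <<'E'
from pan import *
pan('s6')
v=load("pics/s6.npz"); cv2.imwrite("pics/s6c.png",cv2.resize(v["im"][100:260,340:560],None,fx=3,fy=3,interpolation=cv2.INTER_CUBIC)[:,:,::-1])
# peg fit from wrist? level first
plan([(.46,.33,.36)],-.17)
E
```

```text
[0.37596811 0.21036939 0.71956866]
slope [-0.3258  0.0687] far face at z=.09 0.0394 lowest far-face z 0.0046 b range -0.061 0.056
yaw rel 0.002
ROT 3 x [0.936, -0.023, 0.052]
MOVE [0.46 0.33 0.36] 2 x [-0.002, -0.166, -0.078]
```

View pics/s6c.png

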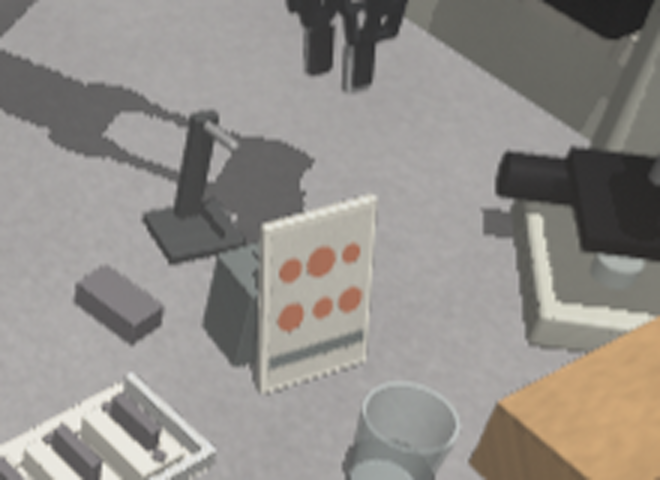

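The panel (262-375, 198-390) leans on the power box with its foot on the bench, at 0.315 rad. Next I measure the peg with the wrist camera.

servo_tool(
  moves=[
    {"dp": [0,0,0],"delta_rot": [0.936,0,0.05],"fingers": 0.5},
    {"dp": [0,0,0],"delta_rot": [0.936,0,0.05],"fingers": 0.5},
    {"dp": [0,0,0],"delta_rot": [0.936,0,0.05],"fingers": 0.5},
    {"dp": [0,-0.166,-0.05],"delta_rot": [0,0,0],"fingers": 0.5},
    {"dp": [0,-0.166,-0.05],"delta_rot": [0,0,0],"fingers": 0.5},
  ],
)

```text
clock: 31.3
position: [0.46, 0.3294, 0.3423]
ee_rot: [-0.004, 0.765, 0.644, -0.004]
contact_force: [-0.9, 0.7, 0.8]
width: 0.043
gripper_force: 0.0
```

servo_tool(
  moves=[
    {"dp": [0,0,0],"delta_rot": [0,0,0],"fingers": 0.5},
    {"dp": [0,0,0],"delta_rot": [0,0,0],"fingers": 0.5},
    {"dp": [0,0,0],"delta_rot": [0,0,0],"fingers": 0.5},
  ],
)

```text
clock: 31.6
position: [0.46, 0.3298, 0.3443]
ee_rot: [-0.003, 0.764, 0.645, -0.002]
contact_force: [0.5, 0.3, 0.2]
width: 0.0424
gripper_force: 0.0
```

```bash
python3 - <<'E'
from packs import *
s=readout.get_state(); print(s["position"],s["ee_rot"])
for n in("wrist","top"):
    v=shot(n,f"pics/{n}_h.png"); P=cloud(v); Z=P[...,2]
    m=(P[...,0]>.37)&(P[...,0]<.47)&(P[...,1]>.27)&(P[...,1]<.39)
    b=P[m&(Z>.007)&(Z<.018)]; print(n,"base",len(b),rect(b) if len(b)>9 else 0)
    q=P[m&(Z>.118)&(Z<.16)]
    for a in np.arange(.38,.465,.008):
        t=q[(q[:,0]>=a)&(q[:,0]<a+.008)]
        if len(t)>4: print(a.round(3),len(t),"x",t[:,0].mean().round(4),"ymid",((t[:,1].min()+t[:,1].max())/2).round(4),"w",np.ptp(t[:,1]).round(3),"zmax",np.percentile(t[:,2],95).round(4))
v=load("pics/wrist_h.npz"); 
E
```

```text
[0.46000116 0.3297561  0.34425969] [-0.00280086  0.76445543  0.64466825 -0.00170034]
wrist base 3368 (array([0.4122, 0.3353]), array([0.0794, 0.071 ]), 1.376)
0.38 92 x 0.3863 ymid 0.3401 w 0.023 zmax 0.13
0.388 322 x 0.392 ymid 0.3394 w 0.025 zmax 0.13
0.396 250 x 0.3992 ymid 0.3394 w 0.023 zmax 0.1296
0.404 121 x 0.408 ymid 0.3358 w 0.011 zmax 0.1296
0.412 129 x 0.416 ymid 0.3338 w 0.011 zmax 0.1321
0.42 129 x 0.4241 ymid 0.3319 w 0.011 zmax 0.1339
0.428 127 x 0.4321 ymid 0.3295 w 0.011 zmax 0.1366
0.436 132 x 0.4401 ymid 0.3273 w 0.012 zmax 0.1386
0.444 126 x 0.4478 ymid 0.3263 w 0.01 zmax 0.1397
top base 575 (array([0.4207, 0.3281]), array([0.1095, 0.0974]), 1.497)
0.38 17 x 0.3854 ymid 0.3385 w 0.02 zmax 0.1336
0.388 33 x 0.3917 ymid 0.338 w 0.025 zmax 0.1351
0.396 25 x 0.399 ymid 0.341 w 0.019 zmax 0.1315
0.404 13 x 0.4086 ymid 0.3354 w 0.01 zmax 0.1337
0.412 13 x 0.4157 ymid 0.3343 w 0.01 zmax 0.1343
0.42 15 x 0.4237 ymid 0.3322 w 0.011 zmax 0.1398
0.428 17 x 0.4323 ymid 0.3295 w 0.01 zmax 0.143
0.436 12 x 0.4402 ymid 0.3272 w 0.007 zmax 0.1402
0.444 13 x 0.4472 ymid 0.326 w 0.01 zmax 0.144
```

View pics/wrist_h.png

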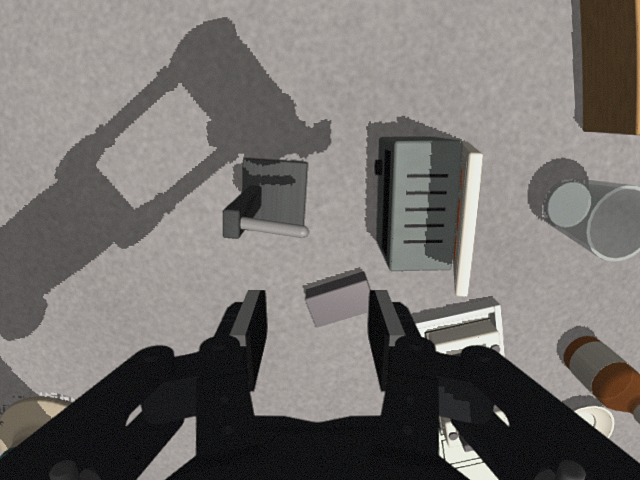

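The wrist picture shows the peg (240-308, 222-233) leaving the column at (238,215) and pointing away from the robot. Its measured yaw is about -0.21, its tip about 0.449 m ahead and its top at z 0.140, which fits the given sizes. Next is the tag.

```bash
python3 - <<'E'
from packs import *
t=(.5818,-.3441)
plan([(.60,.0,.34),(*t,.34),(*t,.18)],-.157)
E
```

```text
ROT 1 x [-0.067, -0.012, -0.13]
MOVE [0.6  0.   0.34] 8 x [-0.19, 0.119, 0.003]
MOVE [ 0.5818 -0.3441  0.34  ] 8 x [-0.214, 0.022, 0.0]
MOVE [ 0.5818 -0.3441  0.18  ] 4 x [0.0, 0.0, 0.2]
```

servo_tool(
  moves=[
    {"dp": [0,0,0],"delta_rot": [-0.06,0,-0.13],"fingers": 0.5},
    {"dp": [-0.19,0.119,0],"delta_rot": [0,0,0],"fingers": 0.5},
    {"dp": [-0.19,0.119,0],"delta_rot": [0,0,0],"fingers": 0.5},
    {"dp": [-0.19,0.119,0],"delta_rot": [0,0,0],"fingers": 0.5},
    {"dp": [-0.19,0.119,0],"delta_rot": [0,0,0],"fingers": 0.5},
  ],
)

```text
clock: 32.2
position: [0.5306, 0.1634, 0.3448]
ee_rot: [-0.001, 0.76, 0.65, 0.001]
contact_force: [0.7, -0.7, -0.7]
width: 0.043
gripper_force: 0.0
```

servo_tool(
  moves=[
    {"dp": [-0.19,0.119,0],"delta_rot": [0,0,0],"fingers": 0.5},
    {"dp": [-0.19,0.119,0],"delta_rot": [0,0,0],"fingers": 0.5},
    {"dp": [-0.19,0.119,0],"delta_rot": [0,0,0],"fingers": 0.5},
    {"dp": [-0.19,0.119,0],"delta_rot": [0,0,0],"fingers": 0.5},
    {"dp": [-0.214,0.022,0],"delta_rot": [0,0,0],"fingers": 0.5},
  ],
)

```text
clock: 32.7
position: [0.6002, -0.0453, 0.3437]
ee_rot: [-0.0, 0.76, 0.65, 0.001]
contact_force: [0.6, -0.3, -0.1]
width: 0.0427
gripper_force: 0.0
```

servo_tool(
  moves=[
    {"dp": [-0.214,0.022,0],"delta_rot": [0,0,0],"fingers": 0.5},
    {"dp": [-0.214,0.022,0],"delta_rot": [0,0,0],"fingers": 0.5},
    {"dp": [-0.214,0.022,0],"delta_rot": [0,0,0],"fingers": 0.5},
    {"dp": [-0.214,0.022,0],"delta_rot": [0,0,0],"fingers": 0.5},
    {"dp": [-0.214,0.022,0],"delta_rot": [0,0,0],"fingers": 0.5},
  ],
)

```text
clock: 33.2
position: [0.5861, -0.2599, 0.3438]
ee_rot: [-0.001, 0.76, 0.65, 0.001]
contact_force: [1.0, 0.2, -0.5]
width: 0.0427
gripper_force: 0.0
```

servo_tool(
  moves=[
    {"dp": [-0.214,0.022,0],"delta_rot": [0,0,0],"fingers": 0.5},
    {"dp": [-0.214,0.022,0],"delta_rot": [0,0,0],"fingers": 0.5},
    {"dp": [0,0,0],"delta_rot": [0,0,0],"fingers": 0.5},
    {"dp": [0,0,0],"delta_rot": [0,0,0],"fingers": 0.5},
    {"dp": [0,0,0],"delta_rot": [0,0,0],"fingers": 0.5},
  ],
)

```text
clock: 33.7
position: [0.5818, -0.3428, 0.3437]
ee_rot: [-0.001, 0.76, 0.65, 0.001]
contact_force: [0.1, 0.3, 0.0]
width: 0.0428
gripper_force: 0.0
```

```bash
cat pan.py | head -2; python3 - <<'E'
from pan import *
chk(["top","scene"],tag="t1"); pan("t1s")
v=shot("wrist","pics/wt.png"); P=cloud(v); Z=P[...,2]
q=P[(abs(P[...,0]-.58)<.04)&(abs(P[...,1]+.344)<.09)&(Z>.13)&(Z<.155)]; r=rect(q); print("tag",len(q),r,np.percentile(q[:,2],[50,98]))
plan([(*r[0],.30),(*r[0],.18)],-.157)
E
```

```text
from rest import *
def pan(tag):
[ 0.5818 -0.3428  0.3437] 0.0428 [0.1 0.3 0. ] 33.7
top 1 blk dx,dy 0.0038 -0.0005 [0.0855 0.0499] yaw -0.012 fin 0.001 0.0006 z 0.0563
top 2 blk dx,dy 0.0022 -0.0029 [0.0833 0.0548] yaw -0.035 fin 0.0012 0.0012 z 0.056
top 3 blk dx,dy 0.0017 0.0041 [0.0827 0.0515] yaw 0.009 fin 0.0001 0.0009 z 0.0558
scene 1 blk dx,dy 0.0011 -0.0033 [0.0807 0.0481] yaw 0.056 fin 0.0009 -0.0019 z 0.055
scene 2 blk dx,dy 0.0008 -0.0009 [0.0823 0.0462] yaw -0.002 fin 0.0014 -0.0015 z 0.0555
scene 3 blk dx,dy 0.0003 -0.0012 [0.0815 0.0463] yaw -0.009 fin -0.0001 -0.0011 z 0.0553
[-0.14579991  0.5647115  -0.59699736]
slope [-0.3255  0.0687] far face at z=.09 0.0394 lowest far-face z 0.0045 b range -0.059 0.057
yaw rel 0.0
tag 1066 (array([ 0.5823, -0.3441]), array([0.0605, 0.0099]), 1.411) [0.14104632 0.14245406]
ROT 1 x [0.004, -0.021, 0.025]
MOVE [ 0.5823 -0.3441  0.3   ] 1 x [-0.009, 0.003, 0.222]
MOVE [ 0.5823 -0.3441  0.18  ] 3 x [0.0, 0.0, 0.2]
```

servo_tool(
  moves=[
    {"dp": [-0.007,0,0.2],"delta_rot": [0,0,0],"fingers": 0.5},
    {"dp": [0,0,0.2],"delta_rot": [0,0,0],"fingers": 0.5},
    {"dp": [0,0,0.2],"delta_rot": [0,0,0],"fingers": 0.5},
    {"dp": [0,0,0.12],"delta_rot": [0,0,0],"fingers": 0.5},
    {"dp": [0,0,0.09],"delta_rot": [0,0,0],"fingers": 0.5},
  ],
)

```text
clock: 34.4
position: [0.581, -0.3431, 0.1798]
ee_rot: [-0.002, 0.76, 0.65, 0.001]
contact_force: [-0.0, 0.0, -0.0]
width: 0.0429
gripper_force: 0.0
```

servo_tool(
  moves=[
    {"dp": [0,0,0],"delta_rot": [0,0,0],"fingers": 0.5},
    {"dp": [0,0,0],"delta_rot": [0,0,0],"fingers": 0.5},
    {"dp": [0,0,0],"delta_rot": [0,0,0],"fingers": 0},
    {"dp": [0,0,0],"delta_rot": [0,0,0],"fingers": 0},
    {"dp": [0,0,0],"delta_rot": [0,0,0],"fingers": 0},
  ],
)

```text
clock: 34.9
position: [0.5819, -0.3449, 0.1837]
ee_rot: [0.0, 0.76, 0.65, 0.001]
contact_force: [-0.7, 0.6, 5.0]
width: 0.0092
gripper_force: 40.1
```

servo_tool(
  moves=[
    {"dp": [0,0,0],"delta_rot": [0,0,0],"fingers": 0},
    {"dp": [0,0,0],"delta_rot": [0,0,0],"fingers": 0},
    {"dp": [0,0,0],"delta_rot": [0,0,0],"fingers": 0},
  ],
)

```text
clock: 35.2
position: [0.5819, -0.345, 0.1836]
ee_rot: [0.0, 0.76, 0.65, 0.001]
contact_force: [-0.3, 0.3, 5.6]
width: 0.0094
gripper_force: 40.2
```

servo_tool(
  moves=[
    {"dp": [0,0,-0.1],"delta_rot": [0,0,0],"fingers": 0},
    {"dp": [0,0,-0.2],"delta_rot": [0,0,0],"fingers": 0},
    {"dp": [0,0,-0.2],"delta_rot": [0,0,0],"fingers": 0},
    {"dp": [0,0,-0.2],"delta_rot": [0,0,0],"fingers": 0},
    {"dp": [0,0,-0.1],"delta_rot": [0,0,0],"fingers": 0},
  ],
)

```text
clock: 35.7
position: [0.5822, -0.3455, 0.3463]
ee_rot: [0.002, 0.76, 0.65, 0.002]
contact_force: [1.0, -0.0, -0.8]
width: 0.0099
gripper_force: 39.6
```

```bash
cat > hk.py <<'E'
from pan import *
HC=np.array([.4127,.3354]); HY=-.21
def hp(d,z): # hole at hook-x d, on the measured peg line
    x=HC[0]+d*np.cos(HY); return (x,.3359-.225*(x-.408),z)
E
python3 - <<'E'
from hk import *
s=readout.get_state(); print(s["position"],s["width"],s["gripper_force"])
plan([(.60,-.1,.335),(.58,.15,.335),hp(.070,.335)],HY)
E
```

```text
[ 0.58217514 -0.34552378  0.34631432] 0.009900514858988494 39.58119750022888
ROT 1 x [0.058, 0.006, 0.536]
MOVE [ 0.6   -0.1    0.335] 6 x [0.203, -0.028, 0.009]
MOVE [0.58  0.15  0.335] 6 x [0.2, -0.06, 0.0]
MOVE [0.4812 0.3194 0.335 ] 5 x [0.145, -0.132, 0.0]
```

servo_tool(
  moves=[
    {"dp": [0,0,0],"delta_rot": [0,0,0.536],"fingers": 0},
    {"dp": [0.203,-0.028,0],"delta_rot": [0,0,0],"fingers": 0},
    {"dp": [0.203,-0.028,0],"delta_rot": [0,0,0],"fingers": 0},
    {"dp": [0.203,-0.028,0],"delta_rot": [0,0,0],"fingers": 0},
    {"dp": [0.203,-0.028,0],"delta_rot": [0,0,0],"fingers": 0},
  ],
)

```text
clock: 36.2
position: [0.5932, -0.1801, 0.342]
ee_rot: [-0.001, 0.778, 0.629, 0.001]
contact_force: [0.1, -0.1, -0.6]
width: 0.0095
gripper_force: 39.5
```

servo_tool(
  moves=[
    {"dp": [0.203,-0.028,0],"delta_rot": [0,0,0],"fingers": 0},
    {"dp": [0.203,-0.028,0],"delta_rot": [0,0,0],"fingers": 0},
    {"dp": [0.2,-0.06,0],"delta_rot": [0,0,0],"fingers": 0},
    {"dp": [0.2,-0.06,0],"delta_rot": [0,0,0],"fingers": 0},
    {"dp": [0.2,-0.06,0],"delta_rot": [0,0,0],"fingers": 0},
  ],
)

```text
clock: 36.7
position: [0.5888, 0.0267, 0.3426]
ee_rot: [-0.001, 0.777, 0.629, 0.001]
contact_force: [0.4, 0.6, -0.1]
width: 0.0092
gripper_force: 39.5
```

servo_tool(
  moves=[
    {"dp": [0.2,-0.06,0],"delta_rot": [0,0,0],"fingers": 0},
    {"dp": [0.2,-0.06,0],"delta_rot": [0,0,0],"fingers": 0},
    {"dp": [0.2,-0.06,0],"delta_rot": [0,0,0],"fingers": 0},
    {"dp": [0.145,-0.132,0],"delta_rot": [0,0,0],"fingers": 0},
    {"dp": [0.145,-0.132,0],"delta_rot": [0,0,0],"fingers": 0},
  ],
)

```text
clock: 37.2
position: [0.5388, 0.2193, 0.3427]
ee_rot: [-0.001, 0.777, 0.629, 0.001]
contact_force: [-0.1, 1.4, -0.3]
width: 0.0094
gripper_force: 39.4
```

servo_tool(
  moves=[
    {"dp": [0.145,-0.132,0],"delta_rot": [0,0,0],"fingers": 0},
    {"dp": [0.145,-0.132,0],"delta_rot": [0,0,0],"fingers": 0},
    {"dp": [0.145,-0.132,0],"delta_rot": [0,0,0],"fingers": 0},
    {"dp": [0,0,0],"delta_rot": [0,0,0],"fingers": 0},
    {"dp": [0,0,0],"delta_rot": [0,0,0],"fingers": 0},
  ],
)

```text
clock: 37.7
position: [0.4796, 0.3198, 0.3432]
ee_rot: [-0.0, 0.777, 0.63, 0.001]
contact_force: [1.2, -0.9, -1.4]
width: 0.0092
gripper_force: 39.6
```

```bash
python3 - <<'E'
from hk import *
s=readout.get_state(); print(s["position"],s["width"])
chk(["top"],tag="t2"); pan("t2s")
Lh=.0996
plan([hp(.065,.335),hp(.065,.132+Lh),hp(.015,.132+Lh),hp(.015,.1165+Lh)],HY)
E
```

```text
[0.47957935 0.31984598 0.34319132] 0.009223709141562236
[0.4796 0.3198 0.3432] 0.0092 [ 1.2 -0.9 -1.4] 37.7
top 1 blk dx,dy 0.001 0.0002 [0.0795 0.0473] yaw 0.009 fin 0.001 0.0004 z 0.0559
top 2 blk dx,dy 0.0045 0.0013 [0.0871 0.0454] yaw 0.016 fin 0.0013 0.0011 z 0.0557
top 3 blk dx,dy 0.0041 0.0011 [0.0876 0.0455] yaw 0.006 fin 0.0003 0.001 z 0.0561
[ 0.41472675 -0.66446617 -0.76448953]
slope [-0.3262  0.0687] far face at z=.09 0.0393 lowest far-face z 0.0048 b range -0.06 0.057
yaw rel 0.009
MOVE [0.4763 0.3205 0.335 ] 1 x [0.005, -0.023, 0.041]
MOVE [0.4763 0.3205 0.2316] 3 x [0.0, 0.0, 0.172]
MOVE [0.4274 0.3315 0.2316] 2 x [0.001, -0.125, 0.0]
MOVE [0.4274 0.3315 0.2161] 1 x [0.0, 0.0, 0.077]
```

servo_tool(
  moves=[
    {"dp": [0,-0.01,0.2],"delta_rot": [0,0,0],"fingers": 0},
    {"dp": [0,0,0.2],"delta_rot": [0,0,0],"fingers": 0},
    {"dp": [0,0,0.1],"delta_rot": [0,0,0],"fingers": 0},
    {"dp": [0,0,0.058],"delta_rot": [0,0,0],"fingers": 0},
    {"dp": [0,0,0],"delta_rot": [0,0,0],"fingers": 0},
  ],
)

```text
clock: 38.3
position: [0.4783, 0.3187, 0.2302]
ee_rot: [-0.001, 0.778, 0.628, -0.001]
contact_force: [0.8, -0.3, -0.6]
width: 0.0096
gripper_force: 39.5
```

servo_tool(
  moves=[
    {"dp": [0,0,0],"delta_rot": [0,0,0],"fingers": 0},
    {"dp": [0,0,0],"delta_rot": [0,0,0],"fingers": 0},
  ],
)

```text
clock: 38.5
position: [0.4793, 0.3201, 0.2333]
ee_rot: [-0.0, 0.777, 0.629, 0.002]
contact_force: [0.2, -0.8, -0.1]
width: 0.0095
gripper_force: 39.5
```

```bash
cat > hl.py <<'E'
from hk import *
def look(tag,view=None):
    s=readout.get_state(); print(s["position"],s["contact_force"])
    v=shot("scene",f"pics/{tag}.png"); P=cloud(v); Z=P[...,2]
    u=np.array([np.cos(HY),np.sin(HY)]); w=np.array([-u[1],u[0]])
    a=(P[...,:2]-HC)@u; b=(P[...,:2]-HC)@w
    f=(Z>.04)&(Z<.12)&(abs(b)<.06)&(a>.0)&(a<.09)
    h=np.median(a[f]); t=(abs(a-h)<.006)&(Z>.04)&(Z<.2)&(abs(b)<.05)
    print("tag front face a",h.round(4),"b",np.percentile(b[t],[1,99]).round(4),"zmin",Z[t].min().round(4),"n",t.sum())
    if view: cv2.imwrite(view,cv2.resize(v["im"][100:260,340:560],None,fx=3,fy=3,interpolation=cv2.INTER_CUBIC)[:,:,::-1])
E
python3 - <<'E'
from hl import *
look("k1","pics/k1c.png")
plan([hp(.065,.132+.0996),hp(.015,.132+.0996)],HY)
E
```

```text
[0.47927996 0.32013796 0.23334427] [ 0.23940785 -0.83097025 -0.09888422]
tag front face a 0.0704 b [-0.0319  0.0291] zmin 0.0609 n 624
ROT 1 x [0.025, -0.041, -0.002]
MOVE [0.4763 0.3205 0.2316] 1 x [-0.001, -0.014, 0.008]
MOVE [0.4274 0.3315 0.2316] 2 x [0.001, -0.125, 0.0]
```

View pics/k1c.png

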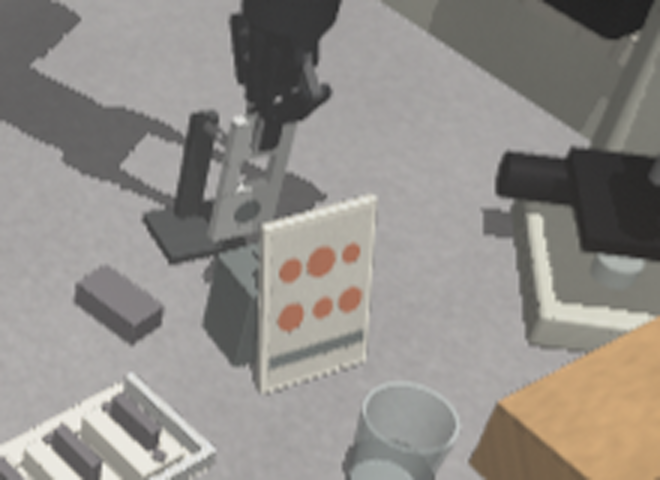

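The picture shows the tag (215-295, 118-240) held in front of the peg, with its window level with the peg tip at (215,135) and the panel still leaning. I slide it on in small steps.

servo_tool(
  moves=[
    {"dp": [0,-0.05,0],"delta_rot": [0,0,0],"fingers": 0},
    {"dp": [0,-0.05,0],"delta_rot": [0,0,0],"fingers": 0},
    {"dp": [0,-0.05,0],"delta_rot": [0,0,0],"fingers": 0},
    {"dp": [0,0,0],"delta_rot": [0,0,0],"fingers": 0},
  ],
)

```text
clock: 38.95
position: [0.4467, 0.3265, 0.2319]
ee_rot: [-0.001, 0.777, 0.63, 0.0]
contact_force: [-0.8, 0.1, -1.2]
width: 0.0092
gripper_force: 39.6
```

servo_tool(
  moves=[
    {"dp": [0,-0.05,0],"delta_rot": [0,0,0],"fingers": 0},
    {"dp": [0,-0.05,0],"delta_rot": [0,0,0],"fingers": 0},
    {"dp": [0,0,0],"delta_rot": [0,0,0],"fingers": 0},
    {"dp": [0,0,0],"delta_rot": [0,0,0],"fingers": 0},
  ],
)

```text
clock: 39.35
position: [0.4291, 0.3305, 0.2318]
ee_rot: [-0.001, 0.777, 0.629, 0.001]
contact_force: [-0.2, -0.4, -0.7]
width: 0.0091
gripper_force: 39.6
```

```bash
python3 - <<'E'
from hl import *
look("k2","pics/k2c.png")
plan([hp(.015,.132+.0996),hp(.015,.118+.0996)],HY)
E
```

```text
[0.42909701 0.33048451 0.23179217] [-0.22762196 -0.36533004 -0.68851167]
tag front face a 0.0187 b [-0.032   0.0287] zmin 0.059 n 630
ROT 1 x [0.005, -0.024, 0.004]
MOVE [0.4274 0.3315 0.2316] 1 x [0.003, -0.011, 0.001]
MOVE [0.4274 0.3315 0.2176] 1 x [0.0, 0.0, 0.07]
```

View pics/k2c.png

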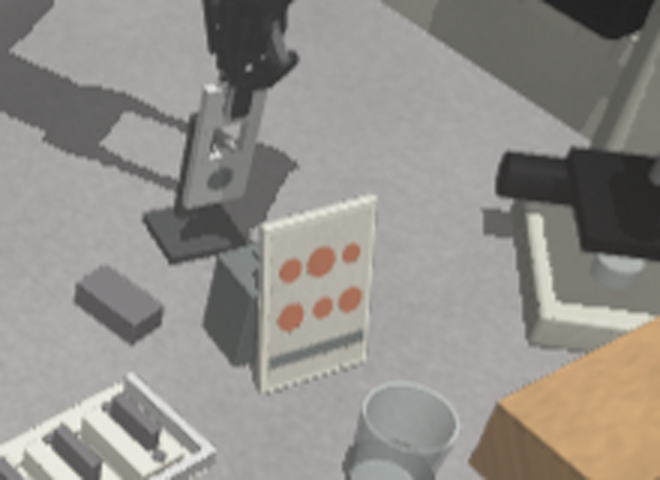

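The peg tip now shows through the window at (222,145), there was no contact, and the tag is about mid-peg. I lower it until the peg carries it.

servo_tool(
  moves=[
    {"dp": [0,0,0.03],"delta_rot": [0,0,0],"fingers": 0},
    {"dp": [0,0,0.025],"delta_rot": [0,0,0],"fingers": 0},
    {"dp": [0,0,0],"delta_rot": [0,0,0],"fingers": 0},
    {"dp": [0,0,0],"delta_rot": [0,0,0],"fingers": 0},
  ],
)

```text
clock: 39.8
position: [0.4293, 0.3302, 0.2203]
ee_rot: [-0.001, 0.777, 0.629, 0.0]
contact_force: [-0.3, 0.1, -1.1]
width: 0.0094
gripper_force: 39.6
```

servo_tool(
  moves=[
    {"dp": [0,0,0.01],"delta_rot": [0,0,0],"fingers": 0},
    {"dp": [0,0,0],"delta_rot": [0,0,0],"fingers": 0},
    {"dp": [0,0,0],"delta_rot": [0,0,0],"fingers": 0},
  ],
)

```text
clock: 40.1
position: [0.4295, 0.3304, 0.2192]
ee_rot: [-0.0, 0.777, 0.629, 0.001]
contact_force: [0.1, -0.5, 3.4]
width: 0.0097
gripper_force: 40.2
```

servo_tool(
  moves=[
    {"dp": [0,0,0.006],"delta_rot": [0,0,0],"fingers": 0},
    {"dp": [0,0,0],"delta_rot": [0,0,0],"fingers": 0},
    {"dp": [0,0,0],"delta_rot": [0,0,0],"fingers": 0},
  ],
)

```text
clock: 40.4
position: [0.4296, 0.3304, 0.2189]
ee_rot: [-0.0, 0.777, 0.629, 0.002]
contact_force: [-1.0, -0.5, 9.1]
width: 0.0096
gripper_force: 41.2
```

servo_tool(
  moves=[
    {"dp": [0,0,-0.006],"delta_rot": [0,0,0],"fingers": 0},
    {"dp": [0,0,0],"delta_rot": [0,0,0],"fingers": 0.2},
    {"dp": [0,0,0],"delta_rot": [0,0,0],"fingers": 0.4},
    {"dp": [0,0,0],"delta_rot": [0,0,0],"fingers": 0.5},
    {"dp": [0,0,0],"delta_rot": [0,0,0],"fingers": 0.5},
  ],
)

```text
clock: 40.9
position: [0.4292, 0.3304, 0.2183]
ee_rot: [-0.001, 0.777, 0.629, 0.001]
contact_force: [-0.1, -0.0, -0.3]
width: 0.0428
gripper_force: 0.0
```

servo_tool(
  moves=[
    {"dp": [0,0,-0.05],"delta_rot": [0,0,0],"fingers": 0.5},
    {"dp": [0,0,-0.1],"delta_rot": [0,0,0],"fingers": 0.5},
    {"dp": [0,0,-0.2],"delta_rot": [0,0,0],"fingers": 0.5},
    {"dp": [0,0,-0.2],"delta_rot": [0,0,0],"fingers": 0.5},
    {"dp": [0,0,-0.1],"delta_rot": [0,0,0],"fingers": 0.5},
  ],
)

```text
clock: 41.4
position: [0.4301, 0.3307, 0.3533]
ee_rot: [-0.0, 0.777, 0.629, 0.004]
contact_force: [-0.6, 0.4, -0.1]
width: 0.0426
gripper_force: 0.0
```

servo_tool(
  moves=[
    {"dp": [0,0,0],"delta_rot": [0,0,0],"fingers": 0.5},
    {"dp": [0,0,0],"delta_rot": [0,0,0],"fingers": 0.5},
    {"dp": [0,0,0],"delta_rot": [0,0,0],"fingers": 0.5},
    {"dp": [0,0,0],"delta_rot": [0,0,0],"fingers": 0.5},
    {"dp": [0,0,0],"delta_rot": [0,0,0],"fingers": 0.5},
  ],
)

```text
clock: 41.9
position: [0.4289, 0.3299, 0.3475]
ee_rot: [-0.001, 0.777, 0.629, -0.0]
contact_force: [-0.2, 0.1, -0.6]
width: 0.0426
gripper_force: 0.0
```

```bash
python3 - <<'E'
from hl import *
look("k3"); chk(["top","scene"],tag="t3"); pan("t3s")
v=load("pics/k3.npz"); cv2.imwrite("pics/k3c.png",cv2.resize(v["im"][100:320,250:560],None,fx=2.5,fy=2.5)[:,:,::-1])
E
```

```text
[0.42894232 0.32993925 0.3474919 ] [-0.22498389  0.08685762 -0.63422207]
tag front face a 0.0303 b [-0.0363  0.025 ] zmin 0.0479 n 379
[0.429  0.33   0.3478] 0.0427 [-0.1  0.4  0.5] 41.95
top 1 blk dx,dy 0.0011 0.001 [0.0794 0.046 ] yaw 0.034 fin 0.0009 0.0006 z 0.0556
top 2 blk dx,dy 0.0036 0.0013 [0.0848 0.046 ] yaw 0.014 fin 0.0014 0.0012 z 0.0564
top 3 blk dx,dy 0.0038 -0.0022 [0.0859 0.0522] yaw -0.029 fin -0.0001 0.0011 z 0.056
scene 1 blk dx,dy 0.0011 -0.001 [0.0804 0.0472] yaw -0.009 fin 0.0005 -0.0009 z 0.0552
scene 2 blk dx,dy 0.0002 -0.0014 [0.0816 0.0461] yaw 0.025 fin 0.0011 -0.001 z 0.0548
scene 3 blk dx,dy 0.0006 -0.0009 [0.0798 0.0474] yaw -0.019 fin 0.0003 -0.0007 z 0.0554
[-0.38372897 -0.51502363 -0.00729568]
slope [-0.3272  0.0688] far face at z=.09 0.0394 lowest far-face z 0.005 b range -0.061 0.055
yaw rel 0.006
```

View pics/k3c.png

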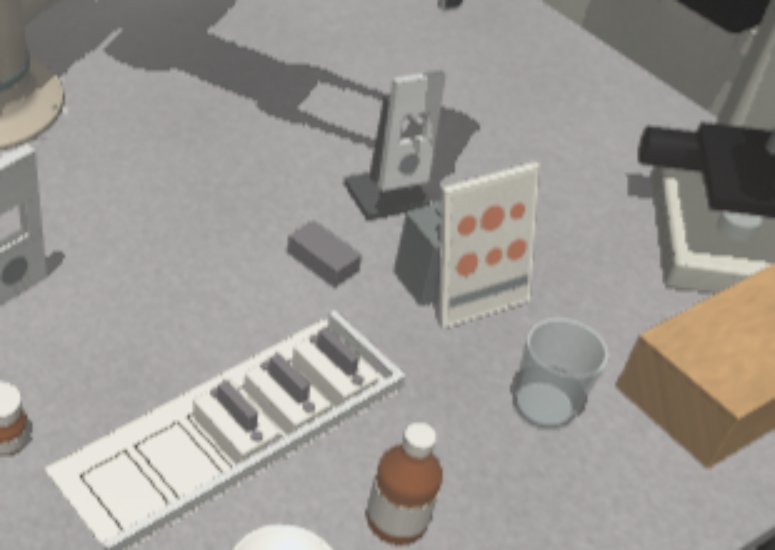

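Three packs fill outlines 1-3 from the cheek end at (335,350), (288,378) and (236,405). The panel leans on the box and the tag hangs on the peg at (410,130). I check the tag's tilt and that it is still before handing in.

servo_tool(
  moves=[
    {"dp": [0,0,-0.1],"delta_rot": [0,0,0],"fingers": 0.5},
    {"dp": [0,0,0],"delta_rot": [0,0,0],"fingers": 0.5},
    {"dp": [0,0,0],"delta_rot": [0,0,0],"fingers": 0.5},
    {"dp": [0,0,0],"delta_rot": [0,0,0],"fingers": 0.5},
    {"dp": [0,0,0],"delta_rot": [0,0,0],"fingers": 0.5},
  ],
)

```text
clock: 42.6
position: [0.429, 0.3299, 0.3679]
ee_rot: [-0.001, 0.777, 0.629, 0.0]
contact_force: [-0.7, -0.6, 0.9]
width: 0.0426
gripper_force: 0.0
```

```bash
python3 - <<'E'
from hk import *
u=np.array([np.cos(HY),np.sin(HY)]); w=np.array([-u[1],u[0]])
for t in("k3",0,1):
    v=load("pics/k3.npz") if t=="k3" else shot("scene")
    P=cloud(v); a=(P[...,:2]-HC)@u; b=(P[...,:2]-HC)@w; Z=P[...,2]
    for z in np.arange(.05,.18,.02):
        q=(Z>z)&(Z<z+.02)&(abs(b)<.04)&(a>-.012)&(a<.06)
        if q.sum()>4: print(z.round(2),q.sum(),np.median(a[q]).round(4),np.percentile(b[q],[2,98]).round(3),end=" | ")
    print("ztop",Z[(abs(b)<.03)&(a>-.03)&(a<.05)&(Z<.21)].max().round(4))
print(readout.get_state()["position"])
E
```

```text
0.05 115 0.0343 [-0.036  0.024] | 0.07 132 0.0309 [-0.036  0.024] | 0.09 143 0.0271 [-0.034  0.026] | 0.11 81 0.023 [-0.033  0.027] | 0.13 144 0.0195 [-0.031  0.028] | 0.15 144 0.0158 [-0.031  0.028] | 0.17 105 0.0127 [-0.028  0.028] | ztop 0.1816
0.05 119 0.0331 [-0.036  0.024] | 0.07 127 0.0301 [-0.036  0.025] | 0.09 149 0.0262 [-0.035  0.027] | 0.11 78 0.022 [-0.034  0.027] | 0.13 137 0.0199 [-0.031  0.027] | 0.15 146 0.0163 [-0.03   0.029] | 0.17 109 0.0127 [-0.028  0.03 ] | ztop 0.1831
0.05 114 0.033 [-0.036  0.024] | 0.07 130 0.0302 [-0.035  0.024] | 0.09 142 0.0266 [-0.035  0.025] | 0.11 85 0.0229 [-0.033  0.027] | 0.13 137 0.0199 [-0.032  0.028] | 0.15 146 0.0161 [-0.03  0.03] | 0.17 109 0.0127 [-0.029  0.029] | ztop 0.1815
[0.42904558 0.32997227 0.36810495]
```

```bash
python3 -c "
from rig import manip
print(manip.sign_off())"
```

```text
the job is handed in; nothing more can be done
None
```

I handed the job in at about 43 s of robot time: the three packs are in outlines 1 to 3 against the fence, the panel leans on the power box at about 18°, and the tag hangs still on the peg. My final camera measurements were within the stated limits, but the hand-in returned no verdict.

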